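# Load the guide-roller run-in rig under lockout

## Robot

A 6-joint arm with a two-finger parallel gripper is mounted at the origin on a cart in front of the work surface, level with it; the furniture and walls round the work are solid. World frame = base frame: x ahead of the robot, y to its left, z up, the work surface at z = 0. Lengths are in m, angles in rad, forces in N, time in s.
With the tool pointing down it reaches from about 0.3 to 0.775 m from the base axis. Payload 14.6 kg.
Tool frame: the origin (TCP) lies on the centre line of the jaws, within the pads' length; the fingertips stand ctrl.tcp_to_tips ahead of it and the grasp point (between the pads) lies 2 mm behind it (ctrl.tcp_to_tips is the distance from the TCP to the fingertips, in m); z points along the fingers, y is the line along which they close (so a half turn about z gives the same grasp; the last joint's range is limited). The gripper opens to 94 mm and grips with 3 to 60 N. Pads are 16 mm wide; open, the fingers measure 119 mm over their backs; the gripper's body (75 mm by 177 mm) begins 78 mm behind the grasp point.
Start: joints at [-1.196, 0.3, 1.521, -0, 1.321, -0.067], TCP at [0.235, -0.497, 0.184] pointing down, gripper open.
Joint ranges: [-3.03, 3.03], [-0.79, 2.21], [0.23, 2.52], [-1.04, 4.18], [0, 3.07], [-2.55, 2.55]. Speed limits (rad/s): [2.22, 2.22, 2.57, 3.14, 3.14, 3.14].

## Interface

Orientations are given as [roll, pitch, yaw] about the fixed x, y, z axes, in that order (R = Rz(yaw) Ry(pitch) Rx(roll)).
In Python, from station import telemetry, viewer, hand_in, ctrl gives the robot as it stands.
- The arm moves only by the tool step_arm, never from a script. Its argument "plan" is a list of rows, each an object of numbers: "dx", "dy", "dz": the shift along the tool's x, y, z scaled (see below); "rx", "ry", "rz": the turn, a rotation vector about the tool's x, y, z scaled (see below); "claw": the closure, from 0 (fully open) to 1 (shut). In form: [{"dx": .., "dy": .., "dz": .., "rx": .., "ry": .., "rz": .., "claw": ..}, ...]. A call has 1 to 10 rows; each row shifts and turns the commanded pose from where the row before left it, along the tool's axes as they then stand; what a row does not reach is not made up. The controller multiplies each number of a shift by 0.1 m and each number of a turn by 90 degrees. A row lasts 1/10 s, in which the tool goes at most 50 mm and 8.59 degrees, less where a joint would pass 70% of its speed; a pose out of reach is approached as far as the arm can. A call with a number of a shift or a turn outside -1 to 1 is refused whole. A call with a gripper value outside its range is refused whole. The fingers move at their own pace and stop on an object; "grip_force" is the grip in N (left out, the last holds). Time passes only in rows, so rows that do not move let the fingers close. It gives the time, the measured TCP pose, the force, the opening and the grip force at its end, in the units of the state.
- telemetry.get_obs(): the state, without advancing time (a new reading comes with each control period).
- viewer.camera(name): name is "scene" or "top"; returns a dict with "img" (480x640x3 uint8, red, green, blue), "z_map" (480x640 float32, m along the optical axis (not along the pixel's ray), 0 where there is no reading), "fx", "fy", "cx", "cy" (pixels), "dist" ([k1, k2, p1, p2, k3] as OpenCV has them; the pictures are not rectified), "R" (3x3) and "t" (3): a world point X has camera coordinates R X + t. Camera axes: x right, y down, z forward; pixel columns grow to the right and rows downward; lengths in m; the calibration is good to about 2 mm. A picture is of the moment at which its call begins.
- hand_in(): hands the job in; it is judged then, once.
Trained networks look in a picture, given as the dict that the camera call returned (one of the last four; its "shot" number tells which), for a name from the list of things; names that differ only in an ending like _2 or _b are one class to them, and where a whole thing is asked for, a point or a joint stands for the part that bears it (a point fixed in the world has none). Each returns a list of dicts, best first, with "score" (0 to 1); they miss things now and then, are a little off and sometimes report something else, mostly with a low value. They report only what shows in the picture. A call takes as long as a camera call.
- viewer.recognise(target, picture): "rect" ([left, top, right, bottom] in pixels, round what is visible of it).
The state is a dict: "time_s": time; "qpos": joint angles; "joint_vel": joint speeds; "tau": joint torques, N m; "ee_pos": TCP position; "eef_rot": TCP orientation; "force": force on the tool from outside, world axes, zero at the start; "moment": the same for the moment, N m; "grip_width": finger opening in m; "grip_force": force on a finger pad.
Only numpy, scipy, OpenCV 4.12 (cv2) and the standard library are available. Lean on these libraries where they do the work, as an engineer would, in place of code of your own. Each camera call takes 0.05 s, during which the arm holds its last target. There are 200 camera calls.

## Task

First set the selector to lockout: pull its sprung knob up, turn it to the lockout notch and let it drop fully in. Only while it is locked out, push each guide roller that lies on the bench down past the sprung jaw of the clip stand that matches its thickness until it is fully seated and level in both forks; when all of them are in, put the selector back into its run notch in the same way. Leave the marker and the screwdriver where they lie.

Things in the scene. Friction and masses are not known exactly. Their poses are not given: they have to be found in the camera images.
- roller_thin: Thinnest of the conveyor guide rollers: steel tube 22 mm in diameter, 130 mm long over all, the last 10 mm at each end being a black square end cap, 30 x 30 mm (so the bare tube between the caps is 110 mm long). Mass about 163 g. Lies on a flat of its caps, axis 15 mm above the bench. Origin: middle of the roller on its axis; x runs along the axis (both ends alike). May be absent in some starts.
- stand_thin: Fixed clip stand for the 22 mm roller; origin under its middle, axes as its seat. Aluminium foot 104 x 56 x 8 mm; 12 mm wide forks at x = -44 and +44 mm, 76 mm clear between them (nothing there above 20 mm height). Each fork: a floor, a fixed upright on the +y side with a lead-in leaning outward, and a black sprung jaw on the -y side. Top about 71 mm above the bench.
- seat_thin (a point): Where the middle of the 22 mm roller's axis lies when fully seated in its stand, 50 mm above the bench: x along the roller, y across (0.5 mm play), z up. The fork floors are 11 mm below it. A seated roller's end caps hang just outside the forks, with 5 mm play each way along x.
- jaw_thin (a joint): Hinge angle (rad) of the sprung jaw of the 22 mm stand, one part with a blade at each fork. 0 = closed, grows outward. Rounded noses 60 mm above the bench with sloping lips; a roller pushed straight down (about 5 to 15 N in all) wedges the jaw open to 0.10-0.15, then the noses snap over it and hold it down; about 0.01 with its roller seated.
- roller_mid: Middle-sized of the conveyor guide rollers: steel tube 30 mm in diameter, 130 mm long over all, the last 10 mm at each end being a black square end cap, 38 x 38 mm (so the bare tube between the caps is 110 mm long). Mass about 180 g. Lies on a flat of its caps, axis 19 mm above the bench. Origin: middle of the roller on its axis; x runs along the axis (both ends alike). May be absent in some starts.
- stand_mid: Fixed clip stand for the 30 mm roller; origin under its middle, axes as its seat. Aluminium foot 104 x 64 x 8 mm; 12 mm wide forks at x = -44 and +44 mm, 76 mm clear between them (nothing there above 20 mm height). Each fork: a floor, a fixed upright on the +y side with a lead-in leaning outward, and a black sprung jaw on the -y side. Top about 74 mm above the bench.
- seat_mid (a point): Where the middle of the 30 mm roller's axis lies when fully seated in its stand, 50 mm above the bench: x along the roller, y across (0.5 mm play), z up. The fork floors are 15 mm below it. A seated roller's end caps hang just outside the forks, with 5 mm play each way along x.
- jaw_mid (a joint): Hinge angle (rad) of the sprung jaw of the 30 mm stand, one part with a blade at each fork. 0 = closed, grows outward. Rounded noses 63 mm above the bench with sloping lips; a roller pushed straight down (about 5 to 15 N in all) wedges the jaw open to 0.10-0.15, then the noses snap over it and hold it down; about 0.01 with its roller seated.
- roller_thick: Thickest of the conveyor guide rollers: steel tube 38 mm in diameter, 130 mm long over all, the last 10 mm at each end being a black square end cap, 46 x 46 mm (so the bare tube between the caps is 110 mm long). Mass about 196 g. Lies on a flat of its caps, axis 23 mm above the bench. Origin: middle of the roller on its axis; x runs along the axis (both ends alike). May be absent in some starts.
- stand_thick: Fixed clip stand for the 38 mm roller; origin under its middle, axes as its seat. Aluminium foot 104 x 72 x 8 mm; 12 mm wide forks at x = -44 and +44 mm, 76 mm clear between them (nothing there above 20 mm height). Each fork: a floor, a fixed upright on the +y side with a lead-in leaning outward, and a black sprung jaw on the -y side. Top about 77 mm above the bench.
- seat_thick (a point): Where the middle of the 38 mm roller's axis lies when fully seated in its stand, 50 mm above the bench: x along the roller, y across (0.5 mm play), z up. The fork floors are 19 mm below it. A seated roller's end caps hang just outside the forks, with 5 mm play each way along x.
- jaw_thick (a joint): Hinge angle (rad) of the sprung jaw of the 38 mm stand, one part with a blade at each fork. 0 = closed, grows outward. Rounded noses 66 mm above the bench with sloping lips; a roller pushed straight down (about 5 to 15 N in all) wedges the jaw open to 0.10-0.15, then the noses snap over it and hold it down; about 0.01 with its roller seated.
- knob_grip (a point): Middle of the grip bar of the selector knob, on the knob's axis, 83 mm above the bench when down. Bar 56 mm long (x, towards the pointer and its locating pin), 18 mm wide (y), 36 mm tall, its top 14 mm above this point; z up. Below: knob disc and pointer up to 62 mm above the bench, a notched ring 82 mm wide up to 54 mm, a fixed grey housing 96 x 96 x 42 mm.
- selector_turn (a joint): Turn of the knob (rad), counter-clockwise from above is positive. Run notch at 0 (where it starts), lockout notch at 1.2. The pin holds it within about 0.04 rad of a notch unless it is pulled up; stops at -0.03 and 1.23.
- selector_pull (a joint): How far the sprung knob is pulled up (m): 0 = fully down in a notch, the pin clears the ring above 0.008, stop at 0.014. The spring pulls it down with 4 N at the bottom, 7.5 N at the top. Let go between the notches it rests on the ring at about 0.008.
- marker: Bystander: white and blue marker pen, 139 mm long (its y axis), 18 mm thick; origin under its middle. Leave it alone.
- screwdriver: Bystander: blue-handled screwdriver, 186 mm long; origin under its middle. Leave it alone.

How it is judged:
On the way, in this order (a step that is already met when the one before it is completed fails the run):
1. the selector is in the lockout notch, knob fully down (value of joint selector_turn above 1.1 rad and value of joint selector_pull below 0.003 m), for 0.3 s.
2. every roller present is seated in its own stand while the selector is locked out (all of step 1 and horizontal distance between roller_thin and seat_thin below 0.009 m and z of roller_thin in the frame of seat_thin between -0.004 and 0.004 m and angle between the x axis of roller_thin and the x axis of seat_thin, either way round below 0.06 rad and horizontal distance between roller_mid and seat_mid below 0.009 m and z of roller_mid in the frame of seat_mid between -0.004 and 0.004 m and angle between the x axis of roller_mid and the x axis of seat_mid, either way round below 0.06 rad and horizontal distance between roller_thick and seat_thick below 0.009 m and z of roller_thick in the frame of seat_thick between -0.004 and 0.004 m and angle between the x axis of roller_thick and the x axis of seat_thick, either way round below 0.06 rad), for 0.3 s.
At the end, for the whole second after the job is handed in: Every roller present lies in the stand of its own diameter: its middle within 9 mm (seen from above) and 4 mm (in height) of the seat point, its axis within 0.06 rad of the seat's, at rest; the selector is in the run notch (turn below 0.1 rad) with its knob down (pulled less than 3 mm) (horizontal distance between roller_thin and seat_thin below 0.009 m and z of roller_thin in the frame of seat_thin between -0.004 and 0.004 m and angle between the x axis of roller_thin and the x axis of seat_thin, either way round below 0.06 rad and horizontal distance between roller_mid and seat_mid below 0.009 m and z of roller_mid in the frame of seat_mid between -0.004 and 0.004 m and angle between the x axis of roller_mid and the x axis of seat_mid, either way round below 0.06 rad and horizontal distance between roller_thick and seat_thick below 0.009 m and z of roller_thick in the frame of seat_thick between -0.004 and 0.004 m and angle between the x axis of roller_thick and the x axis of seat_thick, either way round below 0.06 rad and value of joint selector_turn below 0.1 rad and value of joint selector_pull below 0.003 m and linear speed of each of roller_thin, roller_mid, roller_thick below 0.02 m/s); the robot touches nothing.
It fails at once if a roller is pushed past a jaw by the gripper while the selector is not at lockout ((value of joint jaw_thin above 0.06 rad and value of joint selector_turn below 1 rad and contact force between the fingers and roller_thin above 1 N) or (value of joint jaw_mid above 0.06 rad and value of joint selector_turn below 1 rad and contact force between the fingers and roller_mid above 1 N) or (value of joint jaw_thick above 0.06 rad and value of joint selector_turn below 1 rad and contact force between the fingers and roller_thick above 1 N)).
It fails at once if a bystander is moved by more than 3 cm (distance of any of marker, screwdriver from where it was at the start of the episode above 0.03 m).
Of roller_thin, roller_mid, roller_thick only 2 to 3 are there at a start; the rules pass over those that are not, and their reading is None.
At some moment in a run one of roller_thin, roller_mid, roller_thick may be knocked a few centimetres aside while the robot is not near it.
Once in a run the grip may slacken for a moment while it holds something.
It also fails if it takes over 210 s, if anything falls off the work surface, if the arm or the gripper's body presses on something with over 40 N, if the wrist force passes 120 N, or if a joint passes its speed limit or range.

## Working session

There is one attempt and no reset: what is moved stays moved. The work goes in short steps, Python scripts to look and compute and a tool call to move; the robot and the scene stay as the last step left them, time stands still between calls to the robot, and variables do not carry over. Pictures are saved under pics/ and viewed, at most 14 in all, crops included, and the job is handed in when it is done.

Besides the shell and the picture viewer there is one more tool, called after "Request:" in YAML: its name, and indented under it one key for each argument. step_arm: Moves the arm, as the interface text tells. Shifts and turns lie within -1 to 1; 1 stands for 0.1 m of shift or 90 degrees of turn. Its arguments: {"type":"object","properties":{"plan":{"type":"array"},"grip_force":{"type":"number"}},"required":["plan"]}

```bash
mkdir -p pics; ls; cat > h.py <<'E'
import numpy as np, cv2
from station import telemetry, viewer, hand_in, ctrl
def save(c,n,box=None,s=1):
    im=c["img"]
    if box: im=im[box[1]:box[3],box[0]:box[2]]
    im=cv2.resize(im,None,fx=s,fy=s,interpolation=cv2.INTER_CUBIC)
    cv2.imwrite("pics/"+n,im[...,::-1])
def world(c):
    K=np.array([[c["fx"],0,c["cx"]],[0,c["fy"],c["cy"]],[0,0,1]])
    v,u=np.mgrid[0:480,0:640]
    p=cv2.undistortPoints(np.stack([u,v],-1).reshape(-1,1,2).astype(float),K,np.array(c["dist"])).reshape(480,640,2)
    z=c["z_map"]; P=np.dstack([p[...,0]*z,p[...,1]*z,z])
    W=(P-np.array(c["t"]))@np.array(c["R"]); W[z<=0]=np.nan
    return W
E
python3 - <<'E'
from h import *
print(telemetry.get_obs(), ctrl.tcp_to_tips)
for n in ("top","scene"):
    c=viewer.camera(n); save(c,n+"0.png"); W=world(c); np.save(n+"W.npy",W); np.save(n+"I.npy",c["img"])
    print(n,"cam at",-np.array(c["R"]).T@c["t"], np.array(c["R"])[2])
    for t in "roller_thin roller_mid roller_thick stand_thin stand_mid stand_thick knob_grip marker screwdriver".split():
        for r in viewer.recognise(t,c)[:2]:
            b=np.round(r["rect"]).astype(int); s=W[b[1]:b[3],b[0]:b[2]].reshape(-1,3); print(t,round(r["score"],2),b,np.round(np.nanmedian(s,0),3),np.nanmax(s[:,2]).round(3))
E
```

```text
pics
{'time_s': 0.0, 'qpos': array([-1.19558701e+00,  3.00472659e-01,  1.52159034e+00, -4.17267152e-06,
        1.32069365e+00, -6.65921552e-02]), 'joint_vel': array([ 3.96916133e-04,  6.50635138e-05, -3.53590198e-04, -8.09244190e-04,
        1.23318947e-04,  7.13394749e-04]), 'tau': array([ 1.70998323e-03, -5.31811130e+01, -3.52731335e+01,  7.08878785e-02,
        2.44223006e-02, -1.14372467e-04]), 'ee_pos': array([ 0.23505636, -0.49691989,  0.18358157]), 'eef_rot': array([-3.14043097e+00, -7.34231425e-05,  4.41802462e-01]), 'force': array([-0.12349964,  0.49456898,  0.38347646]), 'moment': array([-0.00179135, -0.0562328 ,  0.02480478]), 'grip_force': 0.0, 'grip_width': 0.09404503461452865} 0.017
top cam at [0.40811444 0.04947049 1.05743543] [ 0.12106668  0.00853365 -0.9926077 ]
roller_thin 0.75 [438 259 504 284] [ 0.449 -0.242  0.002] 0.034
roller_thin 0.7 [400 159 428 210] [ 0.64  -0.129  0.008] 0.071
roller_mid 0.83 [224 274 290 298] [0.432 0.207 0.027] 0.044
roller_thick 0.97 [355 238 421 270] [ 0.49  -0.068  0.032] 0.051
stand_thin 0.7 [402 159 429 209] [ 0.641 -0.132  0.008] 0
[... 558 characters left out ...]
6  -0.008  0.006] 0.077
roller_mid 0.63 [254 291 305 356] [0.433 0.217 0.001] 0.039
roller_thick 0.6 [349 222 395 273] [ 0.474 -0.074  0.009] 0.291
stand_thin 0.45 [353 198 363 230] [ 0.584 -0.145  0.006] 0.069
stand_mid 0.84 [354 168 394 213] [ 0.659 -0.27   0.006] 0.072
stand_mid 0.68 [349 222 395 270] [ 0.475 -0.079  0.015] 0.291
stand_thick 0.94 [270 200 306 256] [ 0.661 -0.009  0.007] 0.077
knob_grip 0.59 [184 251 212 291] [0.591 0.276 0.062] 0.1
marker 0.95 [216 242 275 271] [ 0.661  0.12  -0.001] 0.019
marker 0.21 [351 222 392 272] [ 0.475 -0.076  0.012] 0.29
screwdriver 0.83 [214 350 299 416] [ 0.383  0.338 -0.   ] 0.025
screwdriver 0.73 [353 168 394 218] [ 0.636 -0.263  0.005] 0.359
```

View pics/top0.png

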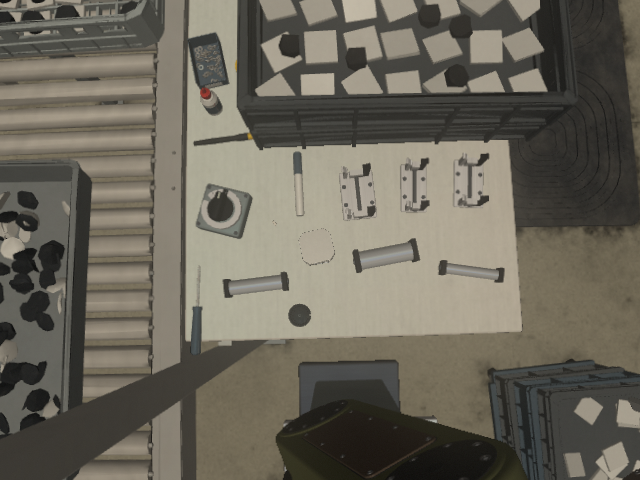

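```bash
python3 - <<'E'
from h import *
W=np.load("topW.npy"); I=np.load("topI.npy").astype(int)
def rect(name,b,lo,hi):
    s=W[b[1]:b[3],b[0]:b[2]].reshape(-1,3); s=s[(s[:,2]>lo)&(s[:,2]<hi)]
    (c,wh,a)=cv2.minAreaRect((s[:,:2]*1000).astype(np.float32))
    if wh[0]<wh[1]: a+=90; wh=wh[::-1]
    print(name,len(s),"c",np.round(c,1),"wh",np.round(wh,1),"ang",round(a,1),"ztop",np.percentile(s[:,2],95).round(4),"mean",s.mean(0).round(4))
rect("thin",[425,245,515,295],.012,.06)
rect("mid",[214,264,300,308],.014,.06)
rect("thick",[345,228,431,280],.018,.07)
for n,b in dict(s_thin=[390,150,440,220],s_mid=[445,143,500,216],s_thick=[326,158,387,228]).items():
    rect(n+" foot",b,.004,.012); rect(n+" up",b,.045,.09)
rect("knob",[180,170,260,240],.085,.11); rect("ptr",[180,170,260,240],.057,.066); rect("housing",[170,160,270,250],.03,.046)
E
```

```text
thin 737 c [ 449.7 -240. ] wh [133.2  29.7] ang 80.5 ztop 0.0299 mean [ 0.4493 -0.2405  0.0236]
mid 987 c [434.1 208.3] wh [135.9  38. ] ang 95.2 ztop 0.0383 mean [0.4341 0.2083 0.0313]
thick 1239 c [487.  -60.8] wh [133.5  46.1] ang 99.3 ztop 0.0456 mean [ 0.4866 -0.062   0.0382]
s_thin foot 752 c [ 634.9 -132.1] wh [140.8  92.6] ang 2.1 ztop 0.0106 mean [ 0.6348 -0.1295  0.0072]
s_thin up 196 c [ 633.7 -129.3] wh [102.1  46.6] ang 177.8 ztop 0.0693 mean [ 0.6317 -0.1318  0.0621]
s_mid foot 843 c [ 648.1 -257.1] wh [126.3 120.6] ang 171.5 ztop 0.0102 mean [ 0.641  -0.2476  0.0072]
s_mid up 203 c [ 639.  -246.9] wh [98.9 53.1] ang 176.1 ztop 0.0724 mean [ 0.6389 -0.2519  0.0638]
s_thick foot 1014 c [628.9  -7.2] wh [143.4 123.5] ang 168.9 ztop 0.0103 mean [ 0.623  -0.0091  0.0071]
s_thick up 200 c [620.9  -7.4] wh [100.5  59.5] ang 4.1 ztop 0.0749 mean [ 0.621  -0.0102  0.0663]
knob 276 c [591.4 274.8] wh [56.  19.8] ang 163.5 ztop 0.0984 mean [0.5907 0.2735 0.0949]
ptr 256 c [590.4 267.7] wh [69.1 63.7] ang 125.6 ztop 0.0638 mean [0.592  0.2674 0.0608]
housing 897 c [591.1 273.2] wh [96.4 96.3] ang 163.9 ztop 0.0441 mean [0.5854 0.2665 0.0402]
```

The top view shows thin roller at (471,271), mid (256,285), thick (386,255). The stands are at (357,192), (415,184) and (471,180), the knob at (221,206), the marker at (298,183) and the screwdriver at (197,310). Next I'll refine the stand poses from the fork geometry.

```bash
python3 - <<'E'
from h import *
W=np.load("topW.npy"); I=np.load("topI.npy").astype(float)
S=dict(thin=([390,150,440,220],56),mid=([445,143,500,216],64),thick=([326,158,387,228],72))
for n,(b,w) in S.items():
    sl=(slice(b[1],b[3]),slice(b[0],b[2])); s=W[sl].reshape(-1,3); g=I[sl].mean(2).ravel()
    m=((W[sl][...,2]>.0055)&(W[sl][...,2]<.1)).astype(np.uint8)
    m=cv2.morphologyEx(m,cv2.MORPH_OPEN,np.ones((3,3),np.uint8))
    k,L,st,_=cv2.connectedComponentsWithStats(m); i=1+st[1:,4].argmax()
    p=s[(L.ravel()==i)&(s[:,2]<.02)]; c,wh,a=cv2.minAreaRect((p[:,:2]*1000).astype(np.float32))
    print(n,"foot",np.round(c,1),np.round(wh,1),round(a,1))
    for lo,hi in((.052,.09),):
        q=(s[:,2]>lo)&(s[:,2]<hi); k2,lab,cen=cv2.kmeans(s[q][:,:2].astype(np.float32)*1000,4,None,(3,100,.01),10,cv2.KMEANS_PP_CENTERS)
        for j in range(4):
            t=s[q][lab.ravel()==j]; print("  ",np.round(cen[j],1),"n",len(t),"zmax",t[:,2].max().round(4),"grey",g[q][lab.ravel()==j].mean().round(), "x",(t[:,0].min()*1e3).round(1),(t[:,0].max()*1e3).round(1),"y",(t[:,1].min()*1e3).round(1),(t[:,1].max()*1e3).round(1))
Wc=W[60:150,240:580].reshape(-1,3); print("crate min x by height>.05:",np.nanmin(Wc[Wc[:,2]>.05][:,0]),"zmax",np.nanmax(Wc[:,2]))
im=I[140:230,190:500].astype(np.uint8); cv2.imwrite("pics/st.png",cv2.resize(im,None,fx=2.58,fy=2.58,interpolation=2)[...,::-1])
E
```

```text
thin foot [ 632.1 -131.8] [ 50.8 100.5] 88.5
   [ 676.8 -114. ] n 35 zmax 0.0677 grey 137.0 x 671.7 683.4 y -120.3 -108.1
   [ 588.1 -142.8] n 59 zmax 0.0713 grey 72.0 x 582.4 594.8 y -150.9 -134.9
   [ 675.8 -146.4] n 54 zmax 0.0709 grey 64.0 x 670.2 683.8 y -154.5 -139.6
   [ 589.1 -109.9] n 35 zmax 0.0678 grey 139.0 x 583.9 594.9 y -116.4 -104.2
mid foot [ 638.  -250.4] [ 60.8 100.4] 84.9
   [ 596.9 -223.3] n 33 zmax 0.07 grey 134.0 x 591.4 603.7 y -229.9 -218.0
   [ 680.1 -269.2] n 61 zmax 0.075 grey 55.0 x 674.6 687.0 y -276.5 -260.8
   [ 594.2 -262.8] n 63 zmax 0.0745 grey 64.0 x 588.2 601.3 y -270.6 -254.9
   [ 682.5 -230.5] n 35 zmax 0.07 grey 128.0 x 677.4 689.9 y -237.6 -223.0
thick foot [619.7  -9.7] [100.7  66.7] 4.7
   [662.1  18.9] n 44 zmax 0.0713 grey 131.0 x 657.0 669.3 y 12.4 25.0
   [574.8  12.5] n 39 zmax 0.0719 grey 138.0 x 569.0 581.0 y 7.0 19.5
   [665.2 -26.6] n 54 zmax 0.0768 grey 58.0 x 659.4 672.3 y -33.8 -19.9
   [578.1 -32.7] n 55 zmax 0.0773 grey 67.0 x 572.4 585.0 y -40.4 -24.9
crate min x by height>.05: 0.7242078134387391 zmax 0.23899955075453247
```

View pics/st.png

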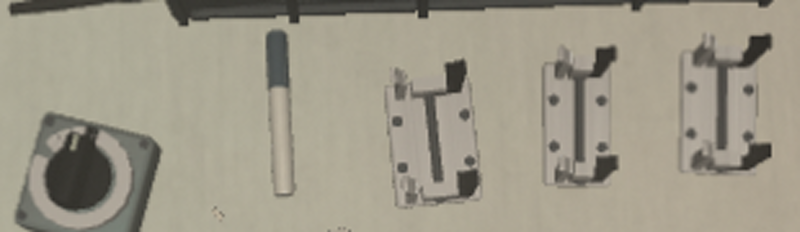

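Black jaws are on the right (-y) side of each stand and the knob points roughly along +x. I'm heading to the knob first.

Request:
step_arm:
  plan:
    - {"rz":0.066,"claw":0}
    - {"rz":0.066,"claw":0}
    - {"rz":0.066,"claw":0}
    - {"rz":0.066,"claw":0}
    - {"rz":0.066,"claw":0}
    - {"rz":0.066,"claw":0}
    - {"rz":0.066,"claw":0}
    - {"rz":0,"claw":0}
  grip_force: 40

```text
$.plan[0]: bad value
```

Request:
step_arm:
  plan:
    - {"dx":0.03,"dy":-0.2,"claw":0}
    - {"dx":0.06,"dy":-0.42,"claw":0}
    - {"dx":0.06,"dy":-0.42,"claw":0}
    - {"dx":0.06,"dy":-0.42,"claw":0}
    - {"dx":0.06,"dy":-0.42,"claw":0}
    - {"dx":0.06,"dy":-0.42,"claw":0}
    - {"dx":0.06,"dy":-0.42,"claw":0}
    - {"dx":0.06,"dy":-0.42,"claw":0}
    - {"dx":0.06,"dy":-0.42,"claw":0}
    - {"dx":0.06,"dy":-0.42,"claw":0}

```text
$.plan[0]: bad value
```

Request:
step_arm:
  plan:
    - {"dx":0.06,"dy":-0.42,"claw":0}
    - {"dx":0.06,"dy":-0.42,"claw":0}
    - {"dx":0.06,"dy":-0.42,"claw":0}
    - {"dx":0.06,"dy":-0.42,"claw":0}
    - {"dx":0.06,"dy":-0.42,"claw":0}
    - {"dx":0.06,"dy":-0.42,"claw":0}
    - {"dx":0.06,"dy":-0.42,"claw":0}
    - {"dx":0.06,"dy":-0.42,"claw":0}
    - {"dx":0.06,"dy":-0.42,"claw":0}
    - {"claw":0}

```text
$.plan[0]: bad value
```

```bash
cat > go.py <<'E'
import sys
from h import *
from scipy.spatial.transform import Rotation as Ro
# remaining move to x y z yaw(deg), in tool axes; shift units 0.1 m, turn units 90 deg
def go(x,y,z,yaw):
    o=telemetry.get_obs(); R=Ro.from_euler("xyz",o["eef_rot"]); T=Ro.from_euler("xyz",[np.pi,0,np.deg2rad(yaw)])
    d=np.array([x,y,z])-o["ee_pos"]; r=(R.inv()*T).as_rotvec()/(np.pi/2)
    print("t",round(o["time_s"],2),"at",o["ee_pos"].round(4),"yaw",np.rad2deg(o["eef_rot"][2]).round(2),"F",o["force"].round(1),"w",round(o["grip_width"],4),"q6",o["qpos"][5].round(2))
    print(" shift now",(R.inv().apply(d)*10).round(3),"shift after turn",(T.inv().apply(d)*10).round(3),"turn",r.round(3))
if __name__=="__main__": go(*map(float,sys.argv[1:5]))
E
python3 go.py .591 .274 .085 -16.3; python3 -c "
import numpy as np;W=np.load('topW.npy').reshape(-1,3);m=(W[:,1]>.33)&(W[:,1]<.5)&(W[:,0]>.35)&(W[:,0]<.75);print(np.nanmax(W[m][:,2]))"
```

```text
t 1.0 at [ 0.2351 -0.4972  0.1842] yaw 25.31 F [0.5 0.1 0.4] w 0.0937 q6 -0.07
 shift now [ 6.514 -5.45   0.991] shift after turn [ 1.251 -8.401  0.992] turn [0.    0.    0.462]
0.03528062737048541
```

Request:
step_arm:
  plan:
    - {"dx":0,"dy":0,"dz":0,"rx":0,"ry":0,"rz":0.066,"claw":0}
    - {"dx":0,"dy":0,"dz":0,"rx":0,"ry":0,"rz":0.066,"claw":0}
    - {"dx":0,"dy":0,"dz":0,"rx":0,"ry":0,"rz":0.066,"claw":0}
    - {"dx":0,"dy":0,"dz":0,"rx":0,"ry":0,"rz":0.066,"claw":0}
    - {"dx":0,"dy":0,"dz":0,"rx":0,"ry":0,"rz":0.066,"claw":0}
    - {"dx":0,"dy":0,"dz":0,"rx":0,"ry":0,"rz":0.066,"claw":0}
    - {"dx":0,"dy":0,"dz":0,"rx":0,"ry":0,"rz":0.066,"claw":0}
    - {"dx":0.06,"dy":-0.3,"dz":0,"rx":0,"ry":0,"rz":0,"claw":0}
    - {"dx":0.06,"dy":-0.4,"dz":0,"rx":0,"ry":0,"rz":0,"claw":0}
    - {"dx":0.06,"dy":-0.4,"dz":0,"rx":0,"ry":0,"rz":0,"claw":0}
  grip_force: 40

```text
time_s: 2.0
ee_pos: [0.2835, -0.3955, 0.184]
eef_rot: [-3.141, 0.0, -0.285]
force: [0.9, -0.7, 0.9]
grip_width: 0.0939
grip_force: 0.0
```

Request:
step_arm:
  plan:
    - {"dx":0.06,"dy":-0.4,"dz":0,"rx":0,"ry":0,"rz":0,"claw":0}
    - {"dx":0.06,"dy":-0.4,"dz":0,"rx":0,"ry":0,"rz":0,"claw":0}
    - {"dx":0.06,"dy":-0.4,"dz":0,"rx":0,"ry":0,"rz":0,"claw":0}
    - {"dx":0.06,"dy":-0.4,"dz":0,"rx":0,"ry":0,"rz":0,"claw":0}
    - {"dx":0.06,"dy":-0.4,"dz":0,"rx":0,"ry":0,"rz":0,"claw":0}
    - {"dx":0.06,"dy":-0.4,"dz":0,"rx":0,"ry":0,"rz":0,"claw":0}
    - {"dx":0.06,"dy":-0.4,"dz":0,"rx":0,"ry":0,"rz":0,"claw":0}
    - {"dx":0.06,"dy":-0.4,"dz":0,"rx":0,"ry":0,"rz":0,"claw":0}
    - {"dx":0.06,"dy":-0.4,"dz":0,"rx":0,"ry":0,"rz":0,"claw":0}
    - {"dx":0.06,"dy":-0.4,"dz":0,"rx":0,"ry":0,"rz":0,"claw":0}

```text
time_s: 3.0
ee_pos: [0.4534, -0.0278, 0.1844]
eef_rot: [-3.142, -0.001, -0.284]
force: [1.3, -0.4, 0.5]
grip_width: 0.0938
grip_force: 0.0
```

Request:
step_arm:
  plan:
    - {"dx":0.06,"dy":-0.4,"dz":0,"rx":0,"ry":0,"rz":0,"claw":0}
    - {"dx":0.06,"dy":-0.4,"dz":0,"rx":0,"ry":0,"rz":0,"claw":0}
    - {"dx":0.06,"dy":-0.4,"dz":0,"rx":0,"ry":0,"rz":0,"claw":0}
    - {"dx":0.06,"dy":-0.4,"dz":0,"rx":0,"ry":0,"rz":0,"claw":0}
    - {"dx":0.06,"dy":-0.4,"dz":0,"rx":0,"ry":0,"rz":0,"claw":0}
    - {"dx":0.06,"dy":-0.4,"dz":0,"rx":0,"ry":0,"rz":0,"claw":0}
    - {"dx":0.06,"dy":-0.4,"dz":0,"rx":0,"ry":0,"rz":0,"claw":0}
    - {"dx":0.06,"dy":-0.3,"dz":0,"rx":0,"ry":0,"rz":0,"claw":0}
    - {"dx":0,"dy":-0.2,"dz":0,"rx":0,"ry":0,"rz":0,"claw":0}
    - {"dx":0,"dy":0,"dz":0,"rx":0,"ry":0,"rz":0,"claw":0}

```text
time_s: 4.0
ee_pos: [0.5914, 0.2759, 0.1833]
eef_rot: [3.141, 0.001, -0.282]
force: [-0.1, -0.3, -0.9]
grip_width: 0.0947
grip_force: 0.0
```

```bash
python3 go.py .591 .274 .085 -16.3
```

```text
t 4.0 at [0.5914 0.2759 0.1833] yaw -16.15 F [-0.1 -0.3 -0.9] w 0.0947 q6 2.23
 shift now [0.002 0.019 0.983] shift after turn [0.002 0.019 0.983] turn [0.    0.    0.002]
```

Descend, grip, pull up 12 mm.

Request:
step_arm:
  plan:
    - {"dx":0,"dy":0.019,"dz":0.2,"rx":0,"ry":0,"rz":0.002,"claw":0.3}
    - {"dx":0,"dy":0,"dz":0.25,"rx":0,"ry":0,"rz":0,"claw":0.3}
    - {"dx":0,"dy":0,"dz":0.25,"rx":0,"ry":0,"rz":0,"claw":0.3}
    - {"dx":0,"dy":0,"dz":0.18,"rx":0,"ry":0,"rz":0,"claw":0.3}
    - {"dx":0,"dy":0,"dz":0.1,"rx":0,"ry":0,"rz":0,"claw":0.3}
    - {"dx":0,"dy":0,"dz":0,"rx":0,"ry":0,"rz":0,"claw":0.3}

```text
time_s: 4.6
ee_pos: [0.5904, 0.2714, 0.0852]
eef_rot: [3.14, 0.001, -0.287]
force: [0.3, -0.2, 0.5]
grip_width: 0.0657
grip_force: 0.0
```

Request:
step_arm:
  plan:
    - {"dx":0,"dy":0,"dz":0,"rx":0,"ry":0,"rz":0,"claw":1}
    - {"dx":0,"dy":0,"dz":0,"rx":0,"ry":0,"rz":0,"claw":1}
    - {"dx":0,"dy":0,"dz":0,"rx":0,"ry":0,"rz":0,"claw":1}
    - {"dx":0,"dy":0,"dz":0,"rx":0,"ry":0,"rz":0,"claw":1}
    - {"dx":0,"dy":0,"dz":0,"rx":0,"ry":0,"rz":0,"claw":1}
    - {"dx":0,"dy":0,"dz":0,"rx":0,"ry":0,"rz":0,"claw":1}
    - {"dx":0,"dy":0,"dz":0,"rx":0,"ry":0,"rz":0,"claw":1}
    - {"dx":0,"dy":0,"dz":0,"rx":0,"ry":0,"rz":0,"claw":1}

```text
time_s: 5.4
ee_pos: [0.5908, 0.2721, 0.0861]
eef_rot: [3.142, 0.0, -0.287]
force: [-0.3, 0.3, -0.2]
grip_width: 0.0053
grip_force: 0.0
```

Request:
step_arm:
  plan:
    - {"dx":0,"dy":0,"dz":-0.03,"rx":0,"ry":0,"rz":0,"claw":1}
    - {"dx":0,"dy":0,"dz":-0.03,"rx":0,"ry":0,"rz":0,"claw":1}
    - {"dx":0,"dy":0,"dz":-0.03,"rx":0,"ry":0,"rz":0,"claw":1}
    - {"dx":0,"dy":0,"dz":-0.03,"rx":0,"ry":0,"rz":0,"claw":1}
    - {"dx":0,"dy":0,"dz":0,"rx":0,"ry":0,"rz":0,"claw":1}

```text
time_s: 5.9
ee_pos: [0.5911, 0.2722, 0.0988]
eef_rot: [-3.141, -0.001, -0.287]
force: [-0.5, 0.7, -0.3]
grip_width: 0.0003
grip_force: 0.0
```

```bash
python3 go.py .591 .274 .097 52.5
```

```text
t 5.9 at [0.5911 0.2722 0.0988] yaw -16.45 F [-0.5  0.7 -0.3] w 0.0003 q6 2.23
 shift now [-0.006 -0.017  0.018] shift after turn [ 0.014 -0.012  0.018] turn [-0.    -0.001 -0.766]
```

```bash
python3 - <<'E'
from h import *
a=viewer.camera("top"); b=viewer.camera("scene")
W=world(b); np.save("sW.npy",W)
def cr(c,x,y,h=50): return cv2.resize(c["img"][y-h:y+h,x-h:x+h],(390,390),interpolation=2)
cv2.imwrite("pics/k1.png",np.hstack([cr(a,221,206),cr(b,198,265)])[...,::-1])
print([ (r["score"],r["rect"]) for r in viewer.recognise("knob_grip",a)[:2]])
E
```

```text
[]
```

View pics/k1.png

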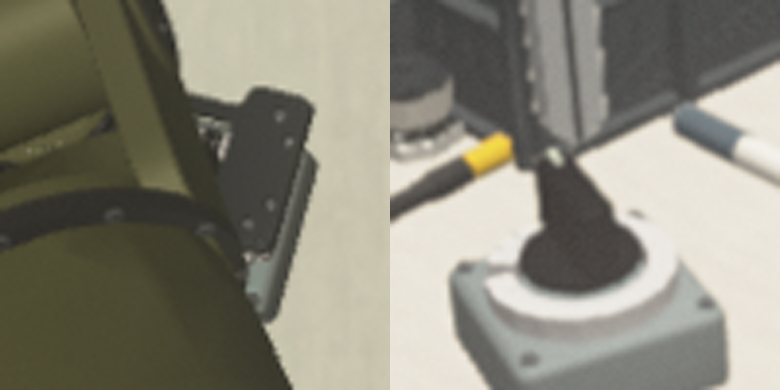

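```bash
python3 - <<'E'
from h import *
b=viewer.camera("scene"); cv2.imwrite("pics/k2.png",cv2.resize(b["img"][100:350,60:393],(800,600),interpolation=2)[...,::-1])
W=world(b)
for u,v in [(240,285),(270,285),(198,268)]: pass
s=W[230:300,160:240].reshape(-1,3); k=s[(s[:,2]>.066)&(s[:,2]<.11)]; print(len(k),k.min(0),k.max(0),np.median(k,0))
# project TCP and tips
K=np.array([[b["fx"],0,b["cx"]],[0,b["fy"],b["cy"]],[0,0,1]]); o=telemetry.get_obs()["ee_pos"]
print(cv2.projectPoints(np.array([o,o-[0,0,.017],[.591,.274,.097],[.591,.274,.06]]),cv2.Rodrigues(np.array(b["R"]))[0],np.array(b["t"]),K,np.array(b["dist"]))[0].reshape(-1,2).round(1))
E
```

```text
473 [0.56043675 0.19774383 0.06611378] [0.74188093 0.289735   0.10020127] [0.58115129 0.27928619 0.08901271]
[[195.1 259.4]
 [196.  268.1]
 [194.1 260.3]
 [196.1 279. ]]
```

View pics/k2.png

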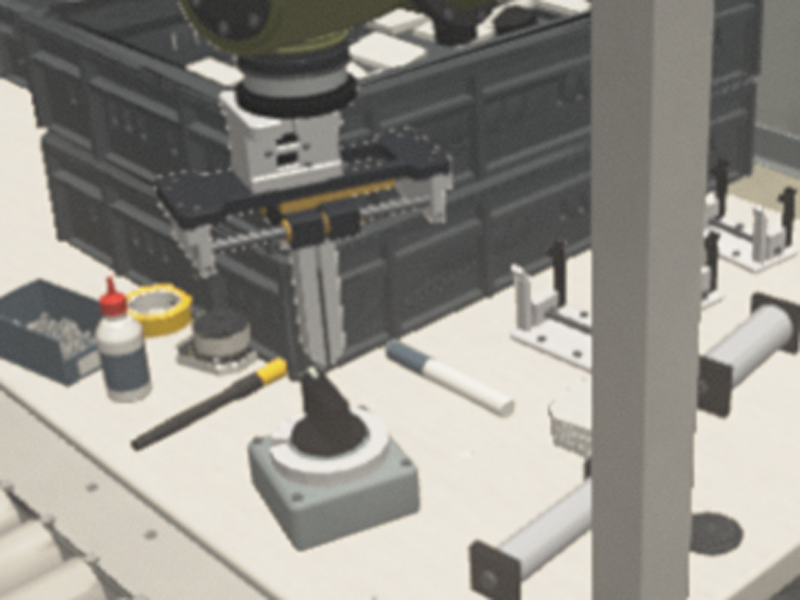

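```bash
python3 - <<'E'
from h import *
b=viewer.camera("scene"); W=world(b); I=b["img"]
for v in range(205,300,4):
    print(v,[ (u,*(W[v,u]*1000).round(0).astype(int).tolist(),int(I[v,u].mean())) for u in (185,190,193,196,200)])
E
```

```text
205 [(185, 585, 284, 205, 146), (190, 581, 278, 204, 142), (193, 581, 272, 202, 134), (196, 578, 269, 202, 149), (200, 732, 153, 106, 136)]
209 [(185, 584, 285, 199, 146), (190, 580, 279, 198, 148), (193, 583, 272, 194, 127), (196, 578, 269, 195, 148), (200, 728, 157, 101, 125)]
213 [(185, 585, 286, 192, 135), (190, 583, 278, 190, 146), (193, 581, 274, 189, 96), (196, 580, 268, 187, 149), (200, 742, 148, 84, 122)]
217 [(185, 586, 286, 184, 132), (190, 583, 279, 183, 149), (193, 583, 273, 180, 88), (196, 580, 270, 180, 149), (200, 580, 262, 178, 164)]
221 [(185, 587, 286, 177, 123), (190, 578, 282, 179, 150), (193, 584, 273, 173, 87), (196, 580, 270, 173, 148), (200, 580, 263, 170, 149)]
225 [(185, 593, 283, 166, 112), (190, 583, 280, 169, 150), (193, 579, 277, 169, 98), (196, 581, 271, 166, 146), (200, 577, 265, 165, 146)]
229 [(185, 591, 285, 160, 115), (190, 583, 281, 162, 149), (193, 580, 277, 162, 121), (196, 581, 271, 159, 141), (200, 578, 265, 157, 153)]
233 [(185, 594, 284, 151, 122), (190, 583, 282, 155, 150), (193, 581, 277, 154, 127), (196, 580, 272, 152, 126), (200, 578, 2
[... 1444 characters left out ...]
287, 80, 67), (200, 564, 284, 81, 66)]
281 [(185, 597, 292, 62, 70), (190, 592, 286, 61, 72), (193, 587, 283, 62, 69), (196, 570, 289, 73, 69), (200, 566, 284, 73, 69)]
285 [(185, 590, 298, 60, 71), (190, 583, 293, 61, 70), (193, 578, 290, 62, 70), (196, 575, 286, 61, 73), (200, 566, 285, 65, 70)]
289 [(185, 604, 289, 41, 160), (190, 577, 297, 58, 96), (193, 575, 293, 57, 84), (196, 570, 291, 58, 78), (200, 567, 285, 56, 107)]
293 [(185, 577, 308, 55, 233), (190, 573, 301, 54, 232), (193, 569, 298, 54, 229), (196, 567, 293, 53, 230), (200, 560, 290, 54, 232)]
297 [(185, 574, 310, 50, 148), (190, 568, 305, 51, 168), (193, 562, 304, 53, 175), (196, 560, 299, 51, 177), (200, 556, 294, 51, 162)]
```

The scene view shows the closed fingers ending at about (193,251), which is z≈0.121. The reported TCP z is 0.099, so the real fingertips sit about 39 mm higher than the readings imply, while xy agrees. I'll open, lower, and check again.

Request:
step_arm:
  plan:
    - {"dx":0,"dy":0,"dz":0,"rx":0,"ry":0,"rz":0,"claw":0.3}
    - {"dx":0,"dy":0,"dz":0,"rx":0,"ry":0,"rz":0,"claw":0.3}
    - {"dx":0,"dy":0,"dz":0,"rx":0,"ry":0,"rz":0,"claw":0.3}
    - {"dx":0,"dy":0,"dz":0,"rx":0,"ry":0,"rz":0,"claw":0.3}
    - {"dx":0,"dy":0,"dz":0,"rx":0,"ry":0,"rz":0,"claw":0.3}
    - {"dx":0,"dy":0,"dz":0,"rx":0,"ry":0,"rz":0,"claw":0.3}

```text
time_s: 6.75
ee_pos: [0.5909, 0.2721, 0.0981]
eef_rot: [-3.142, 0.0, -0.287]
force: [0.0, -0.5, -0.0]
grip_width: 0.0448
grip_force: 0.0
```

```bash
python3 - <<'E'
from h import *
print([a for a in dir(ctrl) if a[0]!="_"], telemetry.get_obs()["ee_pos"],telemetry.get_obs()["grip_width"])
b=viewer.camera("scene"); W=world(b)
m=(abs(W[...,0]-.585)<.03)&(W[...,2]>.102)&(W[...,2]<.16)&(abs(W[...,1]-.272)<.07)
v,u=np.where(m)
for s in (1,-1):
    q=W[m][(W[m][:,1]-.272)*s>0]; print(s,len(q),np.percentile(q,[1,50,99],axis=0).round(4).tolist())
E
```

```text
['MotionError', 'tcp_to_tips'] [0.59086146 0.27206003 0.09813425] 0.044819184461962376
1 196 [[0.5855, 0.2948, 0.1207], [0.5896, 0.3032, 0.1428], [0.6074, 0.3081, 0.1598]]
-1 230 [[0.5703, 0.2416, 0.1183], [0.5747, 0.2499, 0.141], [0.5905, 0.2539, 0.1595]]
```

Request:
step_arm:
  plan:
    - {"dx":0,"dy":0,"dz":0.1,"rx":0,"ry":0,"rz":0,"claw":0.3}
    - {"dx":0,"dy":0,"dz":0.1,"rx":0,"ry":0,"rz":0,"claw":0.3}
    - {"dx":0,"dy":0,"dz":0.1,"rx":0,"ry":0,"rz":0,"claw":0.3}
    - {"dx":0,"dy":0,"dz":0.1,"rx":0,"ry":0,"rz":0,"claw":0.3}
    - {"dx":0,"dy":0,"dz":0.1,"rx":0,"ry":0,"rz":0,"claw":0.3}
    - {"dx":0,"dy":0,"dz":0,"rx":0,"ry":0,"rz":0,"claw":0.3}

```text
time_s: 7.4
ee_pos: [0.5901, 0.2718, 0.0462]
eef_rot: [3.14, 0.002, -0.287]
force: [0.1, 0.3, 0.0]
grip_width: 0.0657
grip_force: 0.0
```

Request:
step_arm:
  plan:
    - {"dx":0,"dy":0,"dz":0,"rx":0,"ry":0,"rz":0,"claw":1}
    - {"dx":0,"dy":0,"dz":0,"rx":0,"ry":0,"rz":0,"claw":1}
    - {"dx":0,"dy":0,"dz":0,"rx":0,"ry":0,"rz":0,"claw":1}
    - {"dx":0,"dy":0,"dz":0,"rx":0,"ry":0,"rz":0,"claw":1}
    - {"dx":0,"dy":0,"dz":0,"rx":0,"ry":0,"rz":0,"claw":1}
    - {"dx":0,"dy":0,"dz":0,"rx":0,"ry":0,"rz":0,"claw":1}

```text
time_s: 8.0
ee_pos: [0.5909, 0.2721, 0.0482]
eef_rot: [-3.141, -0.0, -0.287]
force: [2.4, 3.6, 1.4]
grip_width: 0.0211
grip_force: 2.3
```

Request:
step_arm:
  plan:
    - {"dx":0,"dy":0,"dz":0,"rx":0,"ry":0,"rz":0,"claw":1}
    - {"dx":0,"dy":0,"dz":0,"rx":0,"ry":0,"rz":0,"claw":1}
    - {"dx":0,"dy":0,"dz":0,"rx":0,"ry":0,"rz":0,"claw":1}

```text
time_s: 8.3
ee_pos: [0.5913, 0.2734, 0.0485]
eef_rot: [-3.139, -0.001, -0.287]
force: [3.3, 8.2, -2.1]
grip_width: 0.0177
grip_force: 39.8
```

Request:
step_arm:
  plan:
    - {"dx":0,"dy":0,"dz":-0.03,"rx":0,"ry":0,"rz":0,"claw":1}
    - {"dx":0,"dy":0,"dz":-0.03,"rx":0,"ry":0,"rz":0,"claw":1}
    - {"dx":0,"dy":0,"dz":-0.03,"rx":0,"ry":0,"rz":0,"claw":1}
    - {"dx":0,"dy":0,"dz":-0.03,"rx":0,"ry":0,"rz":0,"claw":1}
    - {"dx":0,"dy":0,"dz":0,"rx":0,"ry":0,"rz":0,"claw":1}

```text
time_s: 8.8
ee_pos: [0.5912, 0.2734, 0.0601]
eef_rot: [-3.139, -0.001, -0.287]
force: [6.2, 10.0, -8.0]
grip_width: 0.0182
grip_force: 39.8
```

Request:
step_arm:
  plan:
    - {"dx":0.004,"dy":-0.016,"dz":0,"rx":0,"ry":0,"rz":0,"claw":1}
    - {"dx":0,"dy":0,"dz":0,"rx":0,"ry":0,"rz":-0.06,"claw":1}
    - {"dx":0,"dy":0,"dz":0,"rx":0,"ry":0,"rz":-0.06,"claw":1}
    - {"dx":0,"dy":0,"dz":0,"rx":0,"ry":0,"rz":-0.06,"claw":1}
    - {"dx":0,"dy":0,"dz":0,"rx":0,"ry":0,"rz":-0.06,"claw":1}
    - {"dx":0,"dy":0,"dz":0,"rx":0,"ry":0,"rz":-0.06,"claw":1}
    - {"dx":0,"dy":0,"dz":0,"rx":0,"ry":0,"rz":-0.06,"claw":1}
    - {"dx":0,"dy":0,"dz":0,"rx":0,"ry":0,"rz":-0.06,"claw":1}
    - {"dx":0,"dy":0,"dz":0,"rx":0,"ry":0,"rz":-0.06,"claw":1}
    - {"dx":0,"dy":0,"dz":0,"rx":0,"ry":0,"rz":0,"claw":1}

```text
time_s: 9.8
ee_pos: [0.5915, 0.2731, 0.0593]
eef_rot: [3.141, 0.001, 0.468]
force: [2.9, -2.2, -7.8]
grip_width: 0.0177
grip_force: 39.9
```

Request:
step_arm:
  plan:
    - {"dx":0,"dy":0,"dz":0,"rx":0,"ry":0,"rz":-0.06,"claw":1}
    - {"dx":0,"dy":0,"dz":0,"rx":0,"ry":0,"rz":-0.06,"claw":1}
    - {"dx":0,"dy":0,"dz":0,"rx":0,"ry":0,"rz":-0.06,"claw":1}
    - {"dx":0,"dy":0,"dz":0,"rx":0,"ry":0,"rz":-0.06,"claw":1}
    - {"dx":0,"dy":0,"dz":0,"rx":0,"ry":0,"rz":-0.044,"claw":1}
    - {"dx":0,"dy":0,"dz":0,"rx":0,"ry":0,"rz":0,"claw":1}
    - {"dx":0,"dy":0,"dz":0,"rx":0,"ry":0,"rz":0,"claw":1}

```text
time_s: 10.5
ee_pos: [0.5918, 0.2729, 0.0597]
eef_rot: [3.141, 0.001, 0.908]
force: [4.2, -2.4, -7.1]
grip_width: 0.018
grip_force: 40.0
```

```bash
python3 go.py .591 .274 .048 52.5; python3 -c "
from h import *
print(telemetry.get_obs()['moment'])"
```

```text
t 10.5 at [0.5918 0.2729 0.0597] yaw 52.05 F [ 4.2 -2.4 -7.1] w 0.018 q6 1.04
 shift now [ 0.003 -0.013  0.117] shift after turn [ 0.003 -0.013  0.117] turn [ 0.     0.    -0.005]
[-0.75453069 -1.02282096 -0.01991231]
```

Request:
step_arm:
  plan:
    - {"dx":0,"dy":0,"dz":0.04,"rx":0,"ry":0,"rz":-0.003,"claw":1}
    - {"dx":0,"dy":0,"dz":0.04,"rx":0,"ry":0,"rz":0,"claw":1}
    - {"dx":0,"dy":0,"dz":0.04,"rx":0,"ry":0,"rz":0,"claw":1}
    - {"dx":0,"dy":0,"dz":0.005,"rx":0,"ry":0,"rz":0,"claw":1}
    - {"dx":0,"dy":0,"dz":0,"rx":0,"ry":0,"rz":0,"claw":1}
    - {"dx":0,"dy":0,"dz":0,"rx":0,"ry":0,"rz":0,"claw":0.4}
    - {"dx":0,"dy":0,"dz":0,"rx":0,"ry":0,"rz":0,"claw":0.4}
    - {"dx":0,"dy":0,"dz":0,"rx":0,"ry":0,"rz":0,"claw":0.4}
    - {"dx":0,"dy":0,"dz":0,"rx":0,"ry":0,"rz":0,"claw":0.4}
    - {"dx":0,"dy":0,"dz":0,"rx":0,"ry":0,"rz":0,"claw":0.4}

```text
time_s: 11.5
ee_pos: [0.5917, 0.2736, 0.0476]
eef_rot: [-3.141, -0.0, 0.918]
force: [-0.2, 0.9, -0.0]
grip_width: 0.0541
grip_force: 0.0
```

Request:
step_arm:
  plan:
    - {"dx":0,"dy":0,"dz":-0.2,"rx":0,"ry":0,"rz":0,"claw":0.3}
    - {"dx":0,"dy":0,"dz":-0.3,"rx":0,"ry":0,"rz":0,"claw":0.2}
    - {"dx":0,"dy":0,"dz":-0.3,"rx":0,"ry":0,"rz":0,"claw":0.2}
    - {"dx":0,"dy":0,"dz":-0.3,"rx":0,"ry":0,"rz":0,"claw":0.2}
    - {"dx":0,"dy":0,"dz":0,"rx":0,"ry":0,"rz":0,"claw":0.2}

```text
time_s: 12.0
ee_pos: [0.5932, 0.2741, 0.1624]
eef_rot: [3.138, -0.006, 0.918]
force: [-0.0, 0.2, -0.1]
grip_width: 0.0754
grip_force: 0.0
```

```bash
python3 - <<'E'
from h import *
b=viewer.camera("scene"); W=world(b)
s=W[230:310,150:250].reshape(-1,3); s=s[(abs(s[:,0]-.591)<.05)&(abs(s[:,1]-.273)<.05)]
k=s[(s[:,2]>.092)&(s[:,2]<.112)]; print(len(k),cv2.minAreaRect((k[:,:2]*1000).astype(np.float32)),np.percentile(k[:,2],[50,90,98]))
o=viewer.camera("top"); W=world(o)
for n,bx,lo,hi in (("thin",[425,245,515,295],.012,.06),("mid",[204,254,310,318],.014,.06),("thick",[345,218,431,290],.018,.07)):
    s=W[bx[1]:bx[3],bx[0]:bx[2]].reshape(-1,3); s=s[(s[:,2]>lo)&(s[:,2]<hi)]; print(n,len(s),cv2.minAreaRect((s[:,:2]*1000).astype(np.float32)))
E
python3 go.py .434 .2083 .12 95.2
```

```text
235 ((590.009521484375, 274.278564453125), (54.08930206298828, 19.337202072143555), 52.1734504699707) [0.09610211 0.09771299 0.09860697]
thin 742 ((449.7082824707031, -241.01718139648438), (134.55422973632812, 29.904335021972656), 80.52357482910156)
mid 570 ((449.66790771484375, 147.03012084960938), (52.12459182739258, 129.79891967773438), 23.954221725463867)
thick 1241 ((487.0941162109375, -60.74951934814453), (46.35220718383789, 133.60044860839844), 8.987946510314941)
t 12.1 at [0.5917 0.2735 0.1577] yaw 52.58 F [ 0.   0.  -0.3] w 0.075 q6 1.03
 shift now [-1.477 -0.856  0.376] shift after turn [-0.507 -1.63   0.377] turn [ 0.    -0.    -0.474]
```

Lockout is confirmed: the bar is at 52° and its top at 0.097. Next is the thick roller.

```bash
python3 go.py .487 -.0607 .04 99.1
```

```text
t 12.1 at [0.5917 0.2735 0.1577] yaw 52.58 F [ 0.   0.  -0.3] w 0.075 q6 1.03
 shift now [-3.292  1.199  1.176] shift after turn [-3.135 -1.563  1.177] turn [ 0.    -0.    -0.517]
```

Request:
step_arm:
  plan:
    - {"dx":0,"dy":0,"dz":0,"rx":0,"ry":0,"rz":-0.074,"claw":0.1}
    - {"dx":0,"dy":0,"dz":0,"rx":0,"ry":0,"rz":-0.074,"claw":0.1}
    - {"dx":0,"dy":0,"dz":0,"rx":0,"ry":0,"rz":-0.074,"claw":0.1}
    - {"dx":0,"dy":0,"dz":0,"rx":0,"ry":0,"rz":-0.074,"claw":0.1}
    - {"dx":0,"dy":0,"dz":0,"rx":0,"ry":0,"rz":-0.074,"claw":0.1}
    - {"dx":0,"dy":0,"dz":0,"rx":0,"ry":0,"rz":-0.074,"claw":0.1}
    - {"dx":0,"dy":0,"dz":0,"rx":0,"ry":0,"rz":-0.073,"claw":0.1}
    - {"dx":-0.2,"dy":-0.1,"dz":0,"rx":0,"ry":0,"rz":0,"claw":0.1}
    - {"dx":-0.3,"dy":-0.15,"dz":0,"rx":0,"ry":0,"rz":0,"claw":0.1}
    - {"dx":-0.4,"dy":-0.2,"dz":0,"rx":0,"ry":0,"rz":0,"claw":0.1}

```text
time_s: 13.1
ee_pos: [0.5604, 0.1771, 0.1556]
eef_rot: [-3.139, 0.0, 1.731]
force: [1.7, -0.9, 0.3]
grip_width: 0.085
grip_force: 0.0
```

Request:
step_arm:
  plan:
    - {"dx":-0.4,"dy":-0.2,"dz":0,"rx":0,"ry":0,"rz":0,"claw":0.1}
    - {"dx":-0.4,"dy":-0.2,"dz":0,"rx":0,"ry":0,"rz":0,"claw":0.1}
    - {"dx":-0.4,"dy":-0.2,"dz":0,"rx":0,"ry":0,"rz":0,"claw":0.1}
    - {"dx":-0.4,"dy":-0.2,"dz":0,"rx":0,"ry":0,"rz":0,"claw":0.1}
    - {"dx":-0.4,"dy":-0.2,"dz":0.2,"rx":0,"ry":0,"rz":0,"claw":0.1}
    - {"dx":-0.235,"dy":-0.113,"dz":0.3,"rx":0,"ry":0,"rz":0,"claw":0.1}
    - {"dx":0,"dy":0,"dz":0.3,"rx":0,"ry":0,"rz":0,"claw":0.1}
    - {"dx":0,"dy":0,"dz":0.3,"rx":0,"ry":0,"rz":0,"claw":0.1}
    - {"dx":0,"dy":0,"dz":0,"rx":0,"ry":0,"rz":0,"claw":0.1}

```text
time_s: 14.0
ee_pos: [0.4841, -0.0605, 0.0436]
eef_rot: [-3.134, -0.003, 1.729]
force: [0.7, -0.4, 0.4]
grip_width: 0.0844
grip_force: 0.0
```

```bash
python3 go.py .487 -.0607 -.015 99.1; python3 - <<'E'
from h import *
b=viewer.camera("scene"); W=world(b); o=viewer.camera("top")
save(b,"g1.png",[290,150,490,300],4)
print([(r["score"],r["rect"]) for r in viewer.recognise("roller_mid",o)])
e=telemetry.get_obs()["ee_pos"]
m=(abs(W[...,0]-e[0])<.08)&(abs(W[...,1]-e[1])<.04)&(W[...,2]>.055)&(W[...,2]<.13)
print(m.sum(), np.percentile(W[m],[1,10,50,99],axis=0).round(4).tolist())
E
```

```text
t 14.0 at [ 0.4841 -0.0605  0.0436] yaw 99.08 F [ 0.7 -0.4  0.4] w 0.0844 q6 -0.36
 shift now [-0.009  0.032  0.585] shift after turn [-0.007  0.028  0.586] turn [-0.005 -0.002 -0.   ]
[(0.55, [223.3, 273.2, 289.4, 296.9]), (0.44, [455.2, 152.4, 489.2, 205.6])]
331 [[0.4267, -0.0782, 0.0671], [0.4284, -0.0724, 0.075], [0.432, -0.0598, 0.1002], [0.5281, -0.0537, 0.1296]]
```

View pics/g1.png

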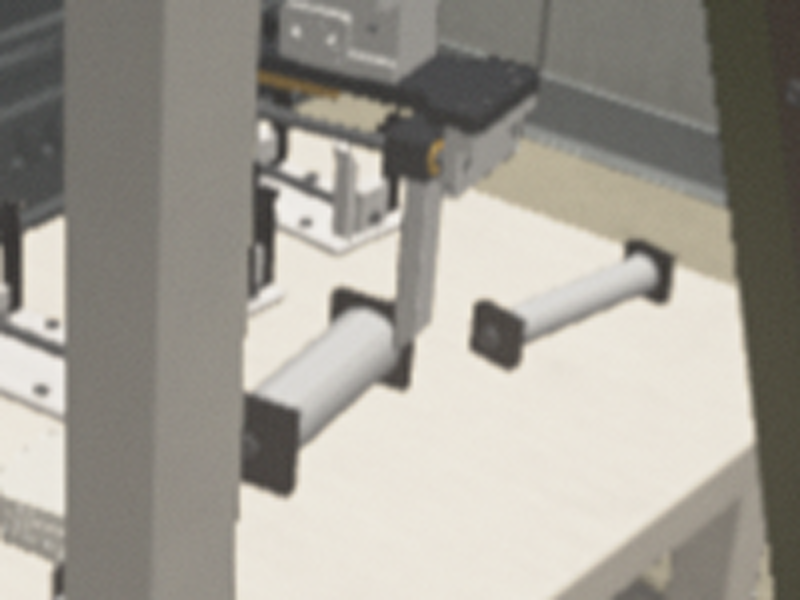

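The picture shows the finger at crop (415,340), just above the thick roller, with its tip at z≈0.066. The offset is still about 22 mm, so I'll lower and grasp.

Request:
step_arm:
  plan:
    - {"dx":-0.007,"dy":0.028,"dz":0.1,"rx":-0.004,"ry":-0.002,"rz":0,"claw":0.1}
    - {"dx":0,"dy":0,"dz":0.15,"rx":0,"ry":0,"rz":0,"claw":0.1}
    - {"dx":0,"dy":0,"dz":0.15,"rx":0,"ry":0,"rz":0,"claw":0.1}
    - {"dx":0,"dy":0,"dz":0.1,"rx":0,"ry":0,"rz":0,"claw":0.1}
    - {"dx":0,"dy":0,"dz":0.07,"rx":0,"ry":0,"rz":0,"claw":0.1}
    - {"dx":0,"dy":0,"dz":0,"rx":0,"ry":0,"rz":0,"claw":0.1}

```text
time_s: 14.75
ee_pos: [0.4901, -0.061, -0.0098]
eef_rot: [3.136, 0.003, 1.73]
force: [0.4, 0.3, 0.5]
grip_width: 0.0847
grip_force: 0.0
```

Request:
step_arm:
  plan:
    - {"dx":0,"dy":0,"dz":0,"rx":0,"ry":0,"rz":0,"claw":1}
    - {"dx":0,"dy":0,"dz":0,"rx":0,"ry":0,"rz":0,"claw":1}
    - {"dx":0,"dy":0,"dz":0,"rx":0,"ry":0,"rz":0,"claw":1}
    - {"dx":0,"dy":0,"dz":0,"rx":0,"ry":0,"rz":0,"claw":1}
    - {"dx":0,"dy":0,"dz":0,"rx":0,"ry":0,"rz":0,"claw":1}
    - {"dx":0,"dy":0,"dz":0,"rx":0,"ry":0,"rz":0,"claw":1}
    - {"dx":0,"dy":0,"dz":0,"rx":0,"ry":0,"rz":0,"claw":1}
    - {"dx":0,"dy":0,"dz":0,"rx":0,"ry":0,"rz":0,"claw":1}
    - {"dx":0,"dy":0,"dz":0,"rx":0,"ry":0,"rz":0,"claw":1}
  grip_force: 50

```text
time_s: 15.65
ee_pos: [0.4901, -0.0612, -0.0093]
eef_rot: [3.136, 0.003, 1.73]
force: [-3.4, -0.1, 3.6]
grip_width: 0.0368
grip_force: 50.0
```

```bash
python3 go.py .6203 -.0104 .12 4.1
```

```text
t 15.65 at [ 0.4901 -0.0612 -0.0093] yaw 99.11 F [-3.4 -0.1  3.6] w 0.0368 q6 -0.36
 shift now [ 0.291  1.374 -1.286] shift after turn [ 1.335 -0.413 -1.293] turn [ 0.005 -0.002  1.056]
```

Request:
step_arm:
  plan:
    - {"dx":0,"dy":0,"dz":-0.15,"rx":0,"ry":0,"rz":0,"claw":1}
    - {"dx":0,"dy":0,"dz":-0.25,"rx":0,"ry":0,"rz":0,"claw":1}
    - {"dx":0,"dy":0,"dz":-0.35,"rx":0,"ry":0,"rz":0.06,"claw":1}
    - {"dx":0,"dy":0,"dz":-0.35,"rx":0,"ry":0,"rz":0.08,"claw":1}
    - {"dx":0,"dy":0,"dz":-0.18,"rx":0,"ry":0,"rz":0.08,"claw":1}
    - {"dx":0,"dy":0,"dz":0,"rx":0,"ry":0,"rz":0.08,"claw":1}
    - {"dx":0,"dy":0,"dz":0,"rx":0,"ry":0,"rz":0.08,"claw":1}
    - {"dx":0,"dy":0,"dz":0,"rx":0,"ry":0,"rz":0.08,"claw":1}
    - {"dx":0,"dy":0,"dz":0,"rx":0,"ry":0,"rz":0.08,"claw":1}
    - {"dx":0,"dy":0,"dz":0,"rx":0,"ry":0,"rz":0.08,"claw":1}

```text
time_s: 16.65
ee_pos: [0.4893, -0.0608, 0.1184]
eef_rot: [3.136, -0.003, 0.751]
force: [0.3, 0.0, -2.1]
grip_width: 0.0376
grip_force: 50.0
```

Request:
step_arm:
  plan:
    - {"dx":0,"dy":0,"dz":0,"rx":0,"ry":0,"rz":0.08,"claw":1}
    - {"dx":0,"dy":0,"dz":0,"rx":0,"ry":0,"rz":0.08,"claw":1}
    - {"dx":0,"dy":0,"dz":0,"rx":0,"ry":0,"rz":0.08,"claw":1}
    - {"dx":0,"dy":0,"dz":0,"rx":0,"ry":0,"rz":0.08,"claw":1}
    - {"dx":0,"dy":0,"dz":0,"rx":0,"ry":0,"rz":0.08,"claw":1}
    - {"dx":0,"dy":0,"dz":0,"rx":0,"ry":0,"rz":0.036,"claw":1}
    - {"dx":0.3,"dy":-0.1,"dz":0,"rx":0,"ry":0,"rz":0,"claw":1}
    - {"dx":0.4,"dy":-0.13,"dz":0,"rx":0,"ry":0,"rz":0,"claw":1}
    - {"dx":0.4,"dy":-0.13,"dz":0,"rx":0,"ry":0,"rz":0,"claw":1}
    - {"dx":0.2,"dy":-0.05,"dz":0,"rx":0,"ry":0,"rz":0,"claw":1}

```text
time_s: 17.65
ee_pos: [0.6181, -0.0093, 0.1186]
eef_rot: [3.139, -0.007, 0.072]
force: [-0.0, -1.6, -2.2]
grip_width: 0.0369
grip_force: 50.0
```

Request:
step_arm:
  plan:
    - {"dx":0,"dy":0,"dz":0,"rx":0,"ry":0,"rz":0,"claw":1}
    - {"dx":0,"dy":0,"dz":0,"rx":0,"ry":0,"rz":0,"claw":1}
    - {"dx":0,"dy":0,"dz":0,"rx":0,"ry":0,"rz":0,"claw":1}

```text
time_s: 17.95
ee_pos: [0.6154, -0.0111, 0.1192]
eef_rot: [3.139, -0.006, 0.071]
force: [0.7, -0.2, -1.4]
grip_width: 0.0373
grip_force: 50.0
```

```bash
python3 go.py .6203 -.0104 .06 4.1;python3 - <<'E'
from h import *
o=viewer.camera("top"); save(o,"t2.png",[300,120,500,270],4); b=viewer.camera("scene"); 
s=b["img"][150:270,230:390]; cv2.imwrite("pics/s2.png",cv2.resize(s,None,fx=5,fy=5,interpolation=2)[...,::-1])
for n,c in (("top",o),("scene",b)):
  W=world(c); e=telemetry.get_obs()["ee_pos"]
  m=(abs(W[...,0]-e[0])<.09)&(abs(W[...,1]-e[1])<.035)&(W[...,2]>.085)&(W[...,2]<.16); q=W[m]
  # caps = |x-e| > .05
  for sg in (1,-1):
    k=q[(q[:,0]-e[0])*sg>.047]; print(n,sg,len(k), k.size and np.percentile(k,[2,50,98],axis=0).round(4).tolist())
E
```

```text
t 17.95 at [ 0.6154 -0.0111  0.1192] yaw 4.05 F [ 0.7 -0.2 -1.4] w 0.0373 q6 1.42
 shift now [ 0.046 -0.005  0.592] shift after turn [ 0.05  -0.003  0.592] turn [ 0.002 -0.004 -0.001]
top 1 0 0
top -1 0 0
scene 1 109 [[0.6634, 0.0017, 0.1284], [0.6677, 0.0138, 0.1429], [0.6759, 0.0183, 0.1592]]
scene -1 0 0
```

View pics/s2.png

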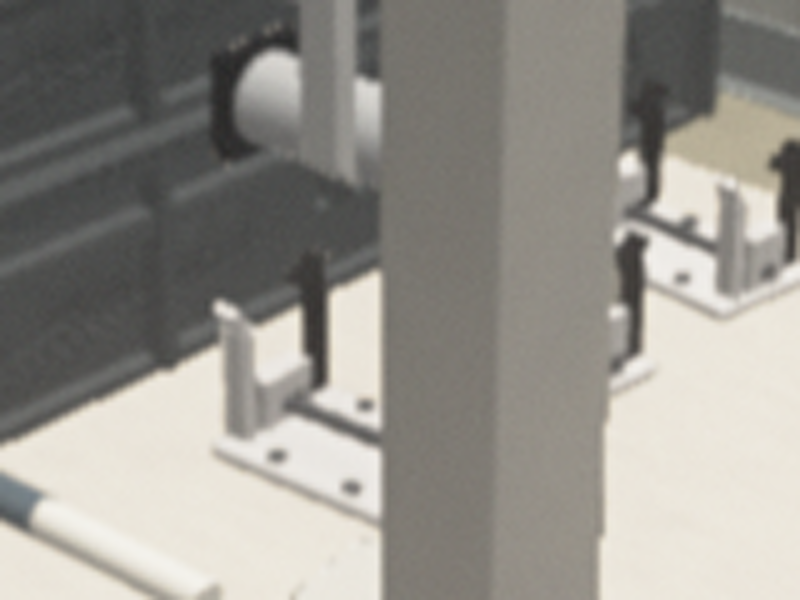

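The thick roller is held level over its stand, with the far cap at crop (250,95). Nudging +x and lowering.

Request:
step_arm:
  plan:
    - {"dx":0.07,"dy":-0.003,"dz":0.1,"rx":0.002,"ry":-0.004,"rz":-0.001,"claw":1}
    - {"dx":0,"dy":0,"dz":0.2,"rx":0,"ry":0,"rz":0,"claw":1}
    - {"dx":0,"dy":0,"dz":0.2,"rx":0,"ry":0,"rz":0,"claw":1}
    - {"dx":0,"dy":0,"dz":0.08,"rx":0,"ry":0,"rz":0,"claw":1}
    - {"dx":0,"dy":0,"dz":0,"rx":0,"ry":0,"rz":0,"claw":1}
    - {"dx":0,"dy":0,"dz":0,"rx":0,"ry":0,"rz":0,"claw":1}

```text
time_s: 18.65
ee_pos: [0.6236, -0.01, 0.0621]
eef_rot: [-3.141, -0.001, 0.073]
force: [0.7, 0.2, -2.1]
grip_width: 0.0369
grip_force: 50.0
```

```bash
python3 go.py .6225 -.0104 .018 4.1
```

```text
t 18.65 at [ 0.6236 -0.01    0.0621] yaw 4.16 F [ 0.7  0.2 -2.1] w 0.0369 q6 1.42
 shift now [-0.012  0.003  0.441] shift after turn [-0.011  0.003  0.441] turn [-0.    -0.001  0.001]
```

Request:
step_arm:
  plan:
    - {"dx":0,"dy":0,"dz":0.05,"rx":0,"ry":0,"rz":0.001,"claw":1}
    - {"dx":0,"dy":0,"dz":0.04,"rx":0,"ry":0,"rz":0,"claw":1}
    - {"dx":0,"dy":0,"dz":0.04,"rx":0,"ry":0,"rz":0,"claw":1}
    - {"dx":0,"dy":0,"dz":0.04,"rx":0,"ry":0,"rz":0,"claw":1}
    - {"dx":0,"dy":0,"dz":0.04,"rx":0,"ry":0,"rz":0,"claw":1}

```text
time_s: 19.15
ee_pos: [0.6233, -0.0097, 0.0404]
eef_rot: [-3.141, -0.001, 0.071]
force: [0.0, 2.1, -0.2]
grip_width: 0.0373
grip_force: 50.0
```

Request:
step_arm:
  plan:
    - {"dx":0,"dy":0,"dz":0.04,"rx":0,"ry":0,"rz":0,"claw":1}
    - {"dx":0,"dy":0,"dz":0.04,"rx":0,"ry":0,"rz":0,"claw":1}
    - {"dx":0,"dy":0,"dz":0,"rx":0,"ry":0,"rz":0,"claw":1}

```text
time_s: 19.45
ee_pos: [0.6228, -0.0097, 0.0315]
eef_rot: [-3.141, 0.001, 0.071]
force: [1.0, 4.9, -5.0]
grip_width: 0.0366
grip_force: 50.0
```

Request:
step_arm:
  plan:
    - {"dx":0,"dy":0,"dz":0.04,"rx":0,"ry":0,"rz":0,"claw":1}
    - {"dx":0,"dy":0,"dz":0.04,"rx":0,"ry":0,"rz":0,"claw":1}
    - {"dx":0,"dy":0,"dz":0.03,"rx":0,"ry":0,"rz":0,"claw":1}
    - {"dx":0,"dy":0,"dz":0.02,"rx":0,"ry":0,"rz":0,"claw":1}
    - {"dx":0,"dy":0,"dz":0,"rx":0,"ry":0,"rz":0,"claw":1}

```text
time_s: 19.95
ee_pos: [0.6231, -0.0103, 0.019]
eef_rot: [-3.141, 0.0, 0.071]
force: [1.7, -2.2, -3.8]
grip_width: 0.037
grip_force: 50.0
```

Request:
step_arm:
  plan:
    - {"dx":0,"dy":0,"dz":0.015,"rx":0,"ry":0,"rz":0,"claw":1}
    - {"dx":0,"dy":0,"dz":0.01,"rx":0,"ry":0,"rz":0,"claw":1}
    - {"dx":0,"dy":0,"dz":0,"rx":0,"ry":0,"rz":0,"claw":1}

```text
time_s: 20.25
ee_pos: [0.6234, -0.0103, 0.0178]
eef_rot: [-3.142, -0.001, 0.071]
force: [-2.2, -2.3, 7.5]
grip_width: 0.037
grip_force: 50.0
```

Floor contact at 0.018. Releasing and moving toward the thin roller.

Request:
step_arm:
  plan:
    - {"dx":0,"dy":0,"dz":0,"rx":0,"ry":0,"rz":0,"claw":0.4}
    - {"dx":0,"dy":0,"dz":0,"rx":0,"ry":0,"rz":0,"claw":0.4}
    - {"dx":0,"dy":0,"dz":0,"rx":0,"ry":0,"rz":0,"claw":0.4}
    - {"dx":0,"dy":0,"dz":-0.15,"rx":0,"ry":0,"rz":0,"claw":0.4}
    - {"dx":0,"dy":0,"dz":-0.3,"rx":0,"ry":0,"rz":0,"claw":0.4}
    - {"dx":0,"dy":0,"dz":-0.35,"rx":0,"ry":0,"rz":0,"claw":0.3}
    - {"dx":0,"dy":0,"dz":-0.35,"rx":0,"ry":0,"rz":0,"claw":0.2}
    - {"dx":0,"dy":0,"dz":0,"rx":0,"ry":0,"rz":0,"claw":0.2}

```text
time_s: 21.05
ee_pos: [0.6253, -0.01, 0.1384]
eef_rot: [3.141, -0.009, 0.071]
force: [-0.0, -0.8, -0.1]
grip_width: 0.0744
grip_force: 0.0
```

```bash
python3 go.py .4497 -.2405 .04 80.5; python3 - <<'E'
from h import *
b=viewer.camera("scene"); W=world(b)
s=W[190:270,240:320].reshape(-1,3); q=s[(s[:,2]>.02)&(s[:,2]<.09)&(abs(s[:,0]-.62)<.08)&(abs(s[:,1]+.01)<.05)]
k=q[(q[:,0]>.672)]; print(len(k),np.percentile(k,[2,50,98],axis=0).round(4).tolist())
o=viewer.camera("top"); W=world(o); s=W[245:295,425:515].reshape(-1,3); s=s[(s[:,2]>.012)&(s[:,2]<.06)]; print(len(s),cv2.minAreaRect((s[:,:2]*1000).astype(np.float32)))
E
```

```text
t 21.05 at [ 0.6253 -0.01    0.1384] yaw 4.08 F [-0.  -0.8 -0.1] w 0.0744 q6 1.42
 shift now [-1.924  2.173  0.968] shift after turn [-2.563 -1.352  0.984] turn [ 0.004 -0.005 -0.849]
170 [[0.6723, -0.0255, 0.028], [0.6771, 0.0105, 0.0658], [0.6844, 0.0197, 0.0724]]
743 ((449.57122802734375, -240.07864379882812), (133.6010284423828, 29.796504974365234), 80.53852844238281)
```

Request:
step_arm:
  plan:
    - {"dx":0,"dy":0,"dz":0,"rx":0,"ry":0,"rz":-0.085,"claw":0.1}
    - {"dx":0,"dy":0,"dz":0,"rx":0,"ry":0,"rz":-0.085,"claw":0.1}
    - {"dx":0,"dy":0,"dz":0,"rx":0,"ry":0,"rz":-0.085,"claw":0.1}
    - {"dx":0,"dy":0,"dz":0,"rx":0,"ry":0,"rz":-0.085,"claw":0.1}
    - {"dx":0,"dy":0,"dz":0,"rx":0,"ry":0,"rz":-0.085,"claw":0.1}
    - {"dx":0,"dy":0,"dz":0,"rx":0,"ry":0,"rz":-0.085,"claw":0.1}
    - {"dx":0,"dy":0,"dz":0,"rx":0,"ry":0,"rz":-0.085,"claw":0.1}
    - {"dx":0,"dy":0,"dz":0,"rx":0,"ry":0,"rz":-0.085,"claw":0.1}
    - {"dx":0,"dy":0,"dz":0,"rx":0,"ry":0,"rz":-0.085,"claw":0.1}
    - {"dx":0,"dy":0,"dz":0,"rx":0,"ry":0,"rz":-0.084,"claw":0.1}

```text
time_s: 22.15
ee_pos: [0.6225, -0.0099, 0.1306]
eef_rot: [-3.139, -0.0, 1.41]
force: [-0.5, -0.7, -0.2]
grip_width: 0.0844
grip_force: 0.0
```

Request:
step_arm:
  plan:
    - {"dx":-0.2,"dy":-0.1,"dz":0,"rx":0,"ry":0,"rz":0,"claw":0.1}
    - {"dx":-0.38,"dy":-0.2,"dz":0,"rx":0,"ry":0,"rz":0,"claw":0.1}
    - {"dx":-0.38,"dy":-0.2,"dz":0,"rx":0,"ry":0,"rz":0,"claw":0.1}
    - {"dx":-0.38,"dy":-0.2,"dz":0,"rx":0,"ry":0,"rz":0,"claw":0.1}
    - {"dx":-0.38,"dy":-0.2,"dz":0,"rx":0,"ry":0,"rz":0,"claw":0.1}
    - {"dx":-0.38,"dy":-0.2,"dz":0.2,"rx":0,"ry":0,"rz":0,"claw":0.1}
    - {"dx":-0.38,"dy":-0.2,"dz":0.3,"rx":0,"ry":0,"rz":0,"claw":0.1}
    - {"dx":-0.083,"dy":-0.052,"dz":0.3,"rx":0,"ry":0,"rz":0,"claw":0.1}
    - {"dx":0,"dy":0,"dz":0.2,"rx":0,"ry":0,"rz":0,"claw":0.1}
    - {"dx":0,"dy":0,"dz":0,"rx":0,"ry":0,"rz":0,"claw":0.1}

```text
time_s: 23.15
ee_pos: [0.4465, -0.238, 0.0301]
eef_rot: [-3.136, -0.003, 1.404]
force: [0.2, -0.2, 0.2]
grip_width: 0.0846
grip_force: 0.0
```

```bash
python3 go.py .4496 -.2403 -.018 80.5
```

```text
t 23.15 at [ 0.4465 -0.238   0.0301] yaw 80.43 F [ 0.2 -0.2  0.2] w 0.0846 q6 -0.4
 shift now [-0.019  0.037  0.481] shift after turn [-0.018  0.035  0.481] turn [-0.004 -0.002 -0.001]
```

Request:
step_arm:
  plan:
    - {"dx":0,"dy":0.024,"dz":0.1,"rx":0,"ry":0,"rz":0,"claw":0.1}
    - {"dx":0,"dy":0,"dz":0.15,"rx":0,"ry":0,"rz":0,"claw":0.1}
    - {"dx":0,"dy":0,"dz":0.12,"rx":0,"ry":0,"rz":0,"claw":0.1}
    - {"dx":0,"dy":0,"dz":0.06,"rx":0,"ry":0,"rz":0,"claw":0.1}
    - {"dx":0,"dy":0,"dz":0.03,"rx":0,"ry":0,"rz":0,"claw":0.1}
    - {"dx":0,"dy":0,"dz":0,"rx":0,"ry":0,"rz":0,"claw":0.1}
    - {"dx":0,"dy":0,"dz":0,"rx":0,"ry":0,"rz":0,"claw":0.1}
    - {"dx":0,"dy":0,"dz":0,"rx":0,"ry":0,"rz":0,"claw":0.1}

```text
time_s: 23.95
ee_pos: [0.4513, -0.2393, -0.0124]
eef_rot: [3.141, -0.0, 1.405]
force: [0.1, -0.7, -0.4]
grip_width: 0.0845
grip_force: 0.0
```

```bash
python3 go.py .4496 -.2403 -.018 80.5; python3 - <<'E'
from h import *
b=viewer.camera("scene"); W=world(b); e=telemetry.get_obs()["ee_pos"]
m=(abs(W[...,0]-e[0])<.075)&(abs(W[...,0]-e[0])>.035)&(abs(W[...,1]-e[1])<.025)&(W[...,2]<.1); q=W[m]
for sg in(1,-1):
  k=q[(q[:,0]-e[0])*sg>0]; k=k[k[:,2]>.004]; print(sg,len(k), len(k) and np.percentile(k,[1,5,50,98],axis=0).round(4).tolist())
E
```

```text
t 23.95 at [ 0.4513 -0.2393 -0.0124] yaw 80.48 F [ 0.1 -0.7 -0.4] w 0.0845 q6 -0.39
 shift now [-0.012 -0.015  0.056] shift after turn [-0.012 -0.015  0.056] turn [ 0.001 -0.    -0.   ]
1 358 [[0.4885, -0.2566, 0.0091], [0.4899, -0.2537, 0.0133], [0.4931, -0.2404, 0.0556], [0.5044, -0.2347, 0.0974]]
-1 235 [[0.3941, -0.2379, 0.0121], [0.3947, -0.2331, 0.0159], [0.3995, -0.2232, 0.0452], [0.4082, -0.2184, 0.0921]]
```

Request:
step_arm:
  plan:
    - {"dx":-0.01,"dy":-0.01,"dz":0.03,"rx":0,"ry":0,"rz":0,"claw":0.1}
    - {"dx":0,"dy":0,"dz":0.025,"rx":0,"ry":0,"rz":0,"claw":0.1}
    - {"dx":0,"dy":0,"dz":0,"rx":0,"ry":0,"rz":0,"claw":0.1}

```text
time_s: 24.3
ee_pos: [0.4496, -0.2399, -0.0188]
eef_rot: [-3.141, -0.001, 1.405]
force: [-0.4, 0.5, 0.1]
grip_width: 0.0849
grip_force: 0.0
```

Request:
step_arm:
  plan:
    - {"dx":0,"dy":0,"dz":0,"rx":0,"ry":0,"rz":0,"claw":1}
    - {"dx":0,"dy":0,"dz":0,"rx":0,"ry":0,"rz":0,"claw":1}
    - {"dx":0,"dy":0,"dz":0,"rx":0,"ry":0,"rz":0,"claw":1}
    - {"dx":0,"dy":0,"dz":0,"rx":0,"ry":0,"rz":0,"claw":1}
    - {"dx":0,"dy":0,"dz":0,"rx":0,"ry":0,"rz":0,"claw":1}
    - {"dx":0,"dy":0,"dz":0,"rx":0,"ry":0,"rz":0,"claw":1}
    - {"dx":0,"dy":0,"dz":0,"rx":0,"ry":0,"rz":0,"claw":1}
    - {"dx":0,"dy":0,"dz":0,"rx":0,"ry":0,"rz":0,"claw":1}
    - {"dx":0,"dy":0,"dz":0,"rx":0,"ry":0,"rz":0,"claw":1}
    - {"dx":0,"dy":0,"dz":0,"rx":0,"ry":0,"rz":0,"claw":1}

```text
time_s: 25.3
ee_pos: [0.45, -0.24, -0.0183]
eef_rot: [3.141, -0.001, 1.405]
force: [1.0, 0.5, -0.4]
grip_width: 0.0212
grip_force: 50.0
```

```bash
python3 go.py .6323 -.1317 .12 -2.4
```

```text
t 25.3 at [ 0.45   -0.24   -0.0183] yaw 80.49 F [ 1.   0.5 -0.4] w 0.0212 q6 -0.4
 shift now [ 1.37   1.62  -1.382] shift after turn [ 1.776 -1.159 -1.383] turn [-0.    -0.     0.921]
```

Request:
step_arm:
  plan:
    - {"dx":0,"dy":0,"dz":-0.15,"rx":0,"ry":0,"rz":0,"claw":1}
    - {"dx":0,"dy":0,"dz":-0.25,"rx":0,"ry":0,"rz":0,"claw":1}
    - {"dx":0,"dy":0,"dz":-0.35,"rx":0,"ry":0,"rz":0.06,"claw":1}
    - {"dx":0,"dy":0,"dz":-0.35,"rx":0,"ry":0,"rz":0.08,"claw":1}
    - {"dx":0,"dy":0,"dz":-0.28,"rx":0,"ry":0,"rz":0.08,"claw":1}
    - {"dx":0,"dy":0,"dz":0,"rx":0,"ry":0,"rz":0.08,"claw":1}
    - {"dx":0,"dy":0,"dz":0,"rx":0,"ry":0,"rz":0.08,"claw":1}
    - {"dx":0,"dy":0,"dz":0,"rx":0,"ry":0,"rz":0.08,"claw":1}
    - {"dx":0,"dy":0,"dz":0,"rx":0,"ry":0,"rz":0.08,"claw":1}
    - {"dx":0,"dy":0,"dz":0,"rx":0,"ry":0,"rz":0.08,"claw":1}

```text
time_s: 26.3
ee_pos: [0.4496, -0.2399, 0.1193]
eef_rot: [-3.14, 0.0, 0.426]
force: [0.1, 0.1, -2.0]
grip_width: 0.0208
grip_force: 50.0
```

Request:
step_arm:
  plan:
    - {"dx":0,"dy":0,"dz":0,"rx":0,"ry":0,"rz":0.08,"claw":1}
    - {"dx":0,"dy":0,"dz":0,"rx":0,"ry":0,"rz":0.08,"claw":1}
    - {"dx":0,"dy":0,"dz":0,"rx":0,"ry":0,"rz":0.08,"claw":1}
    - {"dx":0,"dy":0,"dz":0,"rx":0,"ry":0,"rz":0.08,"claw":1}
    - {"dx":0,"dy":0,"dz":0,"rx":0,"ry":0,"rz":0.061,"claw":1}
    - {"dx":0.3,"dy":-0.2,"dz":0,"rx":0,"ry":0,"rz":0,"claw":1}
    - {"dx":0.4,"dy":-0.26,"dz":0,"rx":0,"ry":0,"rz":0,"claw":1}
    - {"dx":0.4,"dy":-0.26,"dz":0,"rx":0,"ry":0,"rz":0,"claw":1}
    - {"dx":0.4,"dy":-0.26,"dz":0,"rx":0,"ry":0,"rz":0,"claw":1}
    - {"dx":0.276,"dy":-0.179,"dz":0,"rx":0,"ry":0,"rz":0,"claw":1}

```text
time_s: 27.3
ee_pos: [0.6461, -0.1537, 0.1189]
eef_rot: [-3.141, 0.001, -0.167]
force: [-0.7, 0.1, -1.8]
grip_width: 0.021
grip_force: 50.0
```

Request:
step_arm:
  plan:
    - {"dx":0,"dy":0,"dz":0,"rx":0,"ry":0,"rz":0,"claw":1}
    - {"dx":0,"dy":0,"dz":0,"rx":0,"ry":0,"rz":0,"claw":1}
    - {"dx":0,"dy":0,"dz":0,"rx":0,"ry":0,"rz":0,"claw":1}
    - {"dx":0,"dy":0,"dz":0,"rx":0,"ry":0,"rz":0,"claw":1}

```text
time_s: 27.7
ee_pos: [0.6436, -0.1561, 0.12]
eef_rot: [-3.141, -0.0, -0.169]
force: [-0.1, 0.1, -2.3]
grip_width: 0.0206
grip_force: 50.0
```

```bash
python3 go.py .6323 -.1317 .05 -2.4;python3 - <<'E'
from h import *
for n in("scene","top"):
  b=viewer.camera(n); save(b,n+"3.png",[300,100,460,220],5)
  W=world(b); e=telemetry.get_obs()["ee_pos"]
  m=(abs(W[...,0]-e[0])<.09)&(abs(W[...,1]-e[1])<.035)&(W[...,2]>.085)&(W[...,2]<.18); q=W[m]
  for sg in (1,-1):
    k=q[(q[:,0]-e[0])*sg>.045]; print(n,sg,len(k), k.size and np.percentile(k,[2,50,98],axis=0).round(4).tolist())
E
```

```text
t 27.7 at [ 0.6436 -0.1561  0.12  ] yaw -9.67 F [-0.1  0.1 -2.3] w 0.0206 q6 1.45
 shift now [-0.152 -0.221  0.7  ] shift after turn [-0.123 -0.239  0.7  ] turn [-0.    -0.    -0.081]
scene 1 42 [[0.726, -0.1393, 0.1001], [0.7307, -0.1314, 0.1102], [0.7332, -0.1216, 0.1249]]
scene -1 196 [[0.5722, -0.1595, 0.1384], [0.5771, -0.1417, 0.1551], [0.5885, -0.1284, 0.1681]]
top 1 27 [[0.7295, -0.1526, 0.1118], [0.7331, -0.1439, 0.1168], [0.7338, -0.1325, 0.1288]]
top -1 0 0
```

View pics/scene3.png

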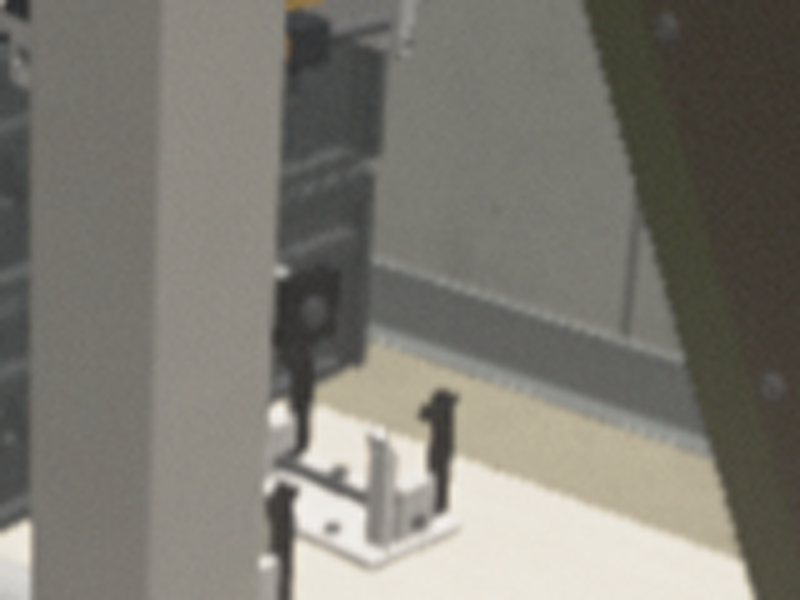

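The roller is held, with its near cap at crop (312,305). I over-rotated one row, so I'm turning back and aligning.

Request:
step_arm:
  plan:
    - {"dx":0,"dy":0,"dz":0,"rx":0,"ry":0,"rz":-0.081,"claw":1}
    - {"dx":-0.06,"dy":-0.12,"dz":0.1,"rx":0,"ry":0,"rz":0,"claw":1}
    - {"dx":-0.063,"dy":-0.119,"dz":0.2,"rx":0,"ry":0,"rz":0,"claw":1}
    - {"dx":0,"dy":0,"dz":0.2,"rx":0,"ry":0,"rz":0,"claw":1}
    - {"dx":0,"dy":0,"dz":0.1,"rx":0,"ry":0,"rz":0,"claw":1}
    - {"dx":0,"dy":0,"dz":0,"rx":0,"ry":0,"rz":0,"claw":1}
    - {"dx":0,"dy":0,"dz":0,"rx":0,"ry":0,"rz":0,"claw":1}
    - {"dx":0,"dy":0,"dz":0,"rx":0,"ry":0,"rz":0,"claw":1}

```text
time_s: 28.6
ee_pos: [0.6335, -0.1314, 0.0609]
eef_rot: [-3.141, -0.002, -0.041]
force: [-0.9, 0.1, -1.8]
grip_width: 0.021
grip_force: 50.0
```

```bash
python3 go.py .6323 -.1317 .0165 -2.4
```

```text
t 28.6 at [ 0.6335 -0.1314  0.0609] yaw -2.34 F [-0.9  0.1 -1.8] w 0.021 q6 1.35
 shift now [-0.013  0.003  0.444] shift after turn [-0.012  0.003  0.444] turn [-0.    -0.001  0.001]
```

Request:
step_arm:
  plan:
    - {"dx":-0.012,"dy":0,"dz":0.06,"rx":0,"ry":0,"rz":0,"claw":1}
    - {"dx":0,"dy":0,"dz":0.06,"rx":0,"ry":0,"rz":0,"claw":1}
    - {"dx":0,"dy":0,"dz":0.05,"rx":0,"ry":0,"rz":0,"claw":1}
    - {"dx":0,"dy":0,"dz":0.04,"rx":0,"ry":0,"rz":0,"claw":1}
    - {"dx":0,"dy":0,"dz":0.04,"rx":0,"ry":0,"rz":0,"claw":1}
    - {"dx":0,"dy":0,"dz":0,"rx":0,"ry":0,"rz":0,"claw":1}

```text
time_s: 29.2
ee_pos: [0.6318, -0.1306, 0.0343]
eef_rot: [-3.14, 0.0, -0.04]
force: [0.3, 2.8, -1.8]
grip_width: 0.0208
grip_force: 50.0
```

Request:
step_arm:
  plan:
    - {"dx":0,"dy":0,"dz":0.04,"rx":0,"ry":0,"rz":0,"claw":1}
    - {"dx":0,"dy":0,"dz":0.04,"rx":0,"ry":0,"rz":0,"claw":1}
    - {"dx":0,"dy":0,"dz":0.04,"rx":0,"ry":0,"rz":0,"claw":1}
    - {"dx":0,"dy":0,"dz":0,"rx":0,"ry":0,"rz":0,"claw":1}

```text
time_s: 29.6
ee_pos: [0.6316, -0.1309, 0.0218]
eef_rot: [-3.141, 0.001, -0.04]
force: [2.3, 2.5, -6.3]
grip_width: 0.0208
grip_force: 50.0
```

Request:
step_arm:
  plan:
    - {"dx":0,"dy":0,"dz":0.03,"rx":0,"ry":0,"rz":0,"claw":1}
    - {"dx":0,"dy":0,"dz":0.025,"rx":0,"ry":0,"rz":0,"claw":1}
    - {"dx":0,"dy":0,"dz":0.015,"rx":0,"ry":0,"rz":0,"claw":1}
    - {"dx":0,"dy":0,"dz":0,"rx":0,"ry":0,"rz":0,"claw":1}

```text
time_s: 30.0
ee_pos: [0.6319, -0.1311, 0.0165]
eef_rot: [-3.141, -0.0, -0.041]
force: [-4.3, 3.0, 6.4]
grip_width: 0.0211
grip_force: 50.0
```

Request:
step_arm:
  plan:
    - {"dx":0,"dy":0,"dz":0,"rx":0,"ry":0,"rz":0,"claw":0.55}
    - {"dx":0,"dy":0,"dz":0,"rx":0,"ry":0,"rz":0,"claw":0.55}
    - {"dx":0,"dy":0,"dz":0,"rx":0,"ry":0,"rz":0,"claw":0.55}
    - {"dx":0,"dy":0,"dz":-0.15,"rx":0,"ry":0,"rz":0,"claw":0.55}
    - {"dx":0,"dy":0,"dz":-0.3,"rx":0,"ry":0,"rz":0,"claw":0.55}
    - {"dx":0,"dy":0,"dz":-0.35,"rx":0,"ry":0,"rz":0,"claw":0.3}
    - {"dx":0,"dy":0,"dz":-0.35,"rx":0,"ry":0,"rz":0,"claw":0.2}
    - {"dx":0,"dy":0,"dz":0,"rx":0,"ry":0,"rz":0,"claw":0.2}
    - {"dx":0,"dy":0,"dz":0,"rx":0,"ry":0,"rz":0,"claw":0.2}
    - {"dx":0,"dy":0,"dz":0,"rx":0,"ry":0,"rz":0,"claw":0.2}

```text
time_s: 31.0
ee_pos: [0.6313, -0.1309, 0.1299]
eef_rot: [-3.141, 0.001, -0.04]
force: [-0.0, -0.6, -0.2]
grip_width: 0.0749
grip_force: 0.0
```

```bash
python3 - <<'E'
from h import *
o=viewer.camera("top"); W=world(o); save(o,"t4.png")
for r in viewer.recognise("roller_mid",o)[:3]: print(r["score"],np.round(r["rect"]))
s=W[230:330,200:330].reshape(-1,3); s=s[(s[:,2]>.014)&(s[:,2]<.06)&(s[:,0]<.55)]; print(len(s),cv2.minAreaRect((s[:,:2]*1000).astype(np.float32)))
s=W[150:230,320:390].reshape(-1,3); s=s[(s[:,2]>.055)&(s[:,2]<.085)]; print("thick",len(s),cv2.minAreaRect((s[:,:2]*1000).astype(np.float32)),np.percentile(s[:,2],[50,98]))
E
python3 go.py .434 .2083 .04 95.2
```

```text
0.95 [225. 272. 291. 297.]
0.49 [189. 270. 205. 355.]
2110 ((444.896728515625, 190.39263916015625), (269.1768493652344, 207.1155242919922), 88.32085418701172)
thick 1347 ((620.1578369140625, -7.7211151123046875), (132.91629028320312, 60.13905334472656), 4.036623477935791) [0.0664348  0.07428509]
t 31.1 at [ 0.6313 -0.1309  0.1296] yaw -2.32 F [-0.   0.4  0.1] w 0.0749 q6 1.35
 shift now [-2.107 -3.308  0.903] shift after turn [ 3.557 -1.657  0.896] turn [-1.000e-03  0.000e+00 -1.084e+00]
```

View pics/t4.png

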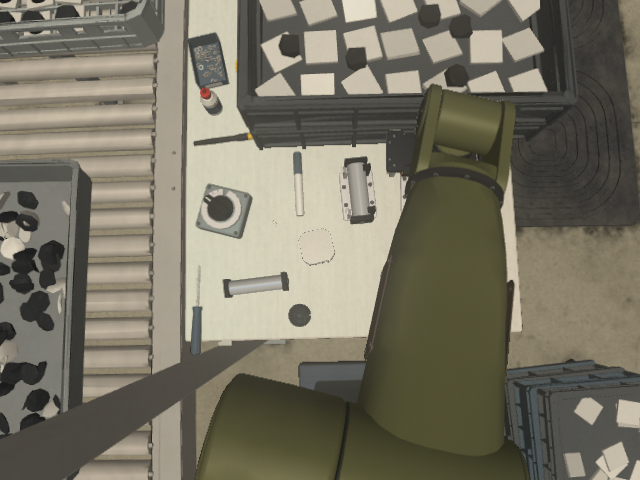

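The thick roller sits in its stand at (358,190), and the mid roller is unmoved at about (256,285). Turning and heading to mid.

Request:
step_arm:
  plan:
    - {"dx":0,"dy":0,"dz":0,"rx":0,"ry":0,"rz":-0.085,"claw":0.1}
    - {"dx":0,"dy":0,"dz":0,"rx":0,"ry":0,"rz":-0.085,"claw":0.1}
    - {"dx":0,"dy":0,"dz":0,"rx":0,"ry":0,"rz":-0.085,"claw":0.1}
    - {"dx":0,"dy":0,"dz":0,"rx":0,"ry":0,"rz":-0.085,"claw":0.1}
    - {"dx":0,"dy":0,"dz":0,"rx":0,"ry":0,"rz":-0.085,"claw":0.1}
    - {"dx":0,"dy":0,"dz":0,"rx":0,"ry":0,"rz":-0.085,"claw":0.1}
    - {"dx":0,"dy":0,"dz":0,"rx":0,"ry":0,"rz":-0.085,"claw":0.1}
    - {"dx":0,"dy":0,"dz":0,"rx":0,"ry":0,"rz":-0.085,"claw":0.1}
    - {"dx":0,"dy":0,"dz":0,"rx":0,"ry":0,"rz":-0.085,"claw":0.1}
    - {"dx":0,"dy":0,"dz":0,"rx":0,"ry":0,"rz":-0.085,"claw":0.1}

```text
time_s: 32.1
ee_pos: [0.6314, -0.131, 0.1298]
eef_rot: [-3.14, -0.001, 1.3]
force: [0.3, -0.8, 0.5]
grip_width: 0.0847
grip_force: 0.0
```

Request:
step_arm:
  plan:
    - {"dx":0,"dy":0,"dz":0,"rx":0,"ry":0,"rz":-0.085,"claw":0.1}
    - {"dx":0,"dy":0,"dz":0,"rx":0,"ry":0,"rz":-0.085,"claw":0.1}
    - {"dx":0,"dy":0,"dz":0,"rx":0,"ry":0,"rz":-0.064,"claw":0.1}
    - {"dx":0.2,"dy":-0.1,"dz":0,"rx":0,"ry":0,"rz":0,"claw":0.1}
    - {"dx":0.3,"dy":-0.14,"dz":0,"rx":0,"ry":0,"rz":0,"claw":0.1}
    - {"dx":0.4,"dy":-0.18,"dz":0,"rx":0,"ry":0,"rz":0,"claw":0.1}
    - {"dx":0.4,"dy":-0.18,"dz":0,"rx":0,"ry":0,"rz":0,"claw":0.1}
    - {"dx":0.4,"dy":-0.18,"dz":0,"rx":0,"ry":0,"rz":0,"claw":0.1}
    - {"dx":0.4,"dy":-0.18,"dz":0,"rx":0,"ry":0,"rz":0,"claw":0.1}
    - {"dx":0.4,"dy":-0.18,"dz":0,"rx":0,"ry":0,"rz":0,"claw":0.1}

```text
time_s: 33.1
ee_pos: [0.494, 0.1088, 0.1302]
eef_rot: [-3.141, -0.001, 1.662]
force: [-0.0, 0.5, -0.0]
grip_width: 0.0846
grip_force: 0.0
```

Request:
step_arm:
  plan:
    - {"dx":0.4,"dy":-0.18,"dz":0,"rx":0,"ry":0,"rz":0,"claw":0.1}
    - {"dx":0.4,"dy":-0.18,"dz":0,"rx":0,"ry":0,"rz":0,"claw":0.1}
    - {"dx":0.257,"dy":-0.157,"dz":0,"rx":0,"ry":0,"rz":0,"claw":0.1}
    - {"dx":0,"dy":0,"dz":0,"rx":0,"ry":0,"rz":0,"claw":0.1}
    - {"dx":0,"dy":0,"dz":0,"rx":0,"ry":0,"rz":0,"claw":0.1}
    - {"dx":0,"dy":0,"dz":0,"rx":0,"ry":0,"rz":0,"claw":0.1}

```text
time_s: 33.7
ee_pos: [0.4346, 0.2074, 0.1306]
eef_rot: [-3.141, -0.0, 1.662]
force: [1.1, -0.7, -0.6]
grip_width: 0.0845
grip_force: 0.0
```

```bash
python3 - <<'E'
from h import *
o=viewer.camera("top"); W=world(o)
for n,bx,lo in (("mid",[214,262,300,308],.014),("thin",[390,150,440,220],.055)):
  s=W[bx[1]:bx[3],bx[0]:bx[2]].reshape(-1,3); s=s[(s[:,2]>lo)&(s[:,2]<.075)&(abs(s[:,1])<.28)]; print(n,len(s),cv2.minAreaRect((s[:,:2]*1000).astype(np.float32)),np.percentile(s[:,2],[50,90]))
b=viewer.camera("scene"); W=world(b); s=W[280:370,240:310].reshape(-1,3); s=s[(s[:,2]>.014)&(s[:,2]<.06)&(s[:,0]<.55)&(abs(s[:,1]-.21)<.1)]; print(len(s),np.percentile(s,[1,50,99],axis=0).round(3).tolist())
save(b,"s5.png",[200,230,360,350],4)
E
python3 go.py .434 .2083 -.015 95.2
```

```text
mid 410 ((436.4972839355469, 168.18019104003906), (37.318382263183594, 56.334774017333984), 10.25633430480957) [0.0318507  0.03759137]
thin 771 ((628.1275634765625, -128.9796600341797), (46.87739944458008, 130.87701416015625), 87.66925048828125) [0.06013839 0.06528887]
1145 [[0.41, 0.112, 0.015], [0.427, 0.234, 0.031], [0.506, 0.276, 0.039]]
t 33.8 at [0.4347 0.2073 0.1307] yaw 95.16 F [ 0.2 -0.1  0.5] w 0.0844 q6 0.28
 shift now [ 0.01  -0.006  1.457] shift after turn [ 0.011 -0.006  1.457] turn [-0. -0. -0.]
```

View pics/s5.png

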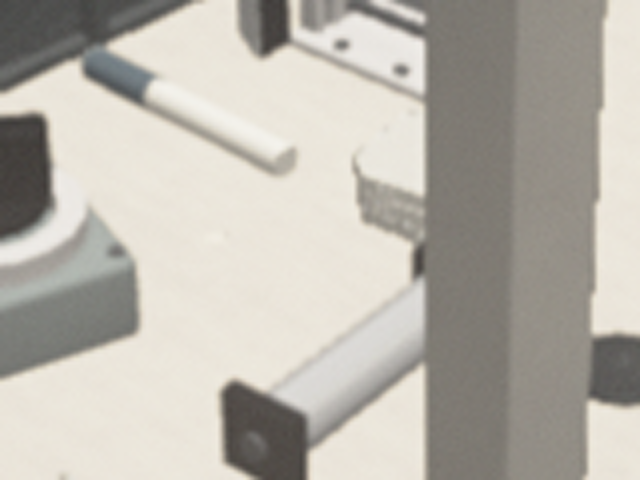

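Request:
step_arm:
  plan:
    - {"dx":0.011,"dy":0,"dz":0.2,"rx":0,"ry":0,"rz":0,"claw":0.1}
    - {"dx":0,"dy":0,"dz":0.3,"rx":0,"ry":0,"rz":0,"claw":0.1}
    - {"dx":0,"dy":0,"dz":0.3,"rx":0,"ry":0,"rz":0,"claw":0.1}
    - {"dx":0,"dy":0,"dz":0.25,"rx":0,"ry":0,"rz":0,"claw":0.1}
    - {"dx":0,"dy":0,"dz":0.2,"rx":0,"ry":0,"rz":0,"claw":0.1}
    - {"dx":0,"dy":0,"dz":0.12,"rx":0,"ry":0,"rz":0,"claw":0.1}
    - {"dx":0,"dy":0,"dz":0.08,"rx":0,"ry":0,"rz":0,"claw":0.1}
    - {"dx":0,"dy":0,"dz":0,"rx":0,"ry":0,"rz":0,"claw":0.1}
    - {"dx":0,"dy":0,"dz":0,"rx":0,"ry":0,"rz":0,"claw":0.1}

```text
time_s: 34.7
ee_pos: [0.4347, 0.2093, -0.0135]
eef_rot: [3.14, -0.001, 1.662]
force: [0.7, -0.5, 0.4]
grip_width: 0.0849
grip_force: 0.0
```

Request:
step_arm:
  plan:
    - {"dx":0,"dy":0,"dz":0,"rx":0,"ry":0,"rz":0,"claw":1}
    - {"dx":0,"dy":0,"dz":0,"rx":0,"ry":0,"rz":0,"claw":1}
    - {"dx":0,"dy":0,"dz":0,"rx":0,"ry":0,"rz":0,"claw":1}
    - {"dx":0,"dy":0,"dz":0,"rx":0,"ry":0,"rz":0,"claw":1}
    - {"dx":0,"dy":0,"dz":0,"rx":0,"ry":0,"rz":0,"claw":1}
    - {"dx":0,"dy":0,"dz":0,"rx":0,"ry":0,"rz":0,"claw":1}
    - {"dx":0,"dy":0,"dz":0,"rx":0,"ry":0,"rz":0,"claw":1}
    - {"dx":0,"dy":0,"dz":0,"rx":0,"ry":0,"rz":0,"claw":1}
    - {"dx":0,"dy":0,"dz":0,"rx":0,"ry":0,"rz":0,"claw":1}
    - {"dx":0,"dy":0,"dz":0,"rx":0,"ry":0,"rz":0,"claw":1}

```text
time_s: 35.7
ee_pos: [0.4343, 0.2093, -0.0141]
eef_rot: [3.141, -0.001, 1.662]
force: [1.0, -0.9, -0.7]
grip_width: 0.0291
grip_force: 50.0
```

```bash
python3 go.py .6381 -.2498 .13 -4.5
```

```text
t 35.7 at [ 0.4343  0.2093 -0.0141] yaw 95.25 F [ 1.  -0.9 -0.7] w 0.0291 q6 0.28
 shift now [-4.757  1.611 -1.443] shift after turn [ 2.392  4.417 -1.441] turn [-0.000e+00 -1.000e-03  1.108e+00]
```

Request:
step_arm:
  plan:
    - {"dx":0,"dy":0,"dz":-0.15,"rx":0,"ry":0,"rz":0,"claw":1}
    - {"dx":0,"dy":0,"dz":-0.25,"rx":0,"ry":0,"rz":0,"claw":1}
    - {"dx":0,"dy":0,"dz":-0.35,"rx":0,"ry":0,"rz":0.06,"claw":1}
    - {"dx":0,"dy":0,"dz":-0.35,"rx":0,"ry":0,"rz":0.08,"claw":1}
    - {"dx":0,"dy":0,"dz":-0.34,"rx":0,"ry":0,"rz":0.08,"claw":1}
    - {"dx":0,"dy":0,"dz":0,"rx":0,"ry":0,"rz":0.08,"claw":1}
    - {"dx":0,"dy":0,"dz":0,"rx":0,"ry":0,"rz":0.08,"claw":1}
    - {"dx":0,"dy":0,"dz":0,"rx":0,"ry":0,"rz":0.08,"claw":1}
    - {"dx":0,"dy":0,"dz":0,"rx":0,"ry":0,"rz":0.08,"claw":1}
    - {"dx":0,"dy":0,"dz":0,"rx":0,"ry":0,"rz":0.08,"claw":1}

```text
time_s: 36.7
ee_pos: [0.4338, 0.2091, 0.1296]
eef_rot: [-3.141, 0.0, 0.683]
force: [-0.2, 0.4, -2.6]
grip_width: 0.0294
grip_force: 50.0
```

Request:
step_arm:
  plan:
    - {"dx":0,"dy":0,"dz":0,"rx":0,"ry":0,"rz":0.08,"claw":1}
    - {"dx":0,"dy":0,"dz":0,"rx":0,"ry":0,"rz":0.08,"claw":1}
    - {"dx":0,"dy":0,"dz":0,"rx":0,"ry":0,"rz":0.08,"claw":1}
    - {"dx":0,"dy":0,"dz":0,"rx":0,"ry":0,"rz":0.08,"claw":1}
    - {"dx":0,"dy":0,"dz":0,"rx":0,"ry":0,"rz":0.08,"claw":1}
    - {"dx":0,"dy":0,"dz":0,"rx":0,"ry":0,"rz":0.088,"claw":1}
    - {"dx":0.1,"dy":0.2,"dz":0,"rx":0,"ry":0,"rz":0,"claw":1}
    - {"dx":0.2,"dy":0.37,"dz":0,"rx":0,"ry":0,"rz":0,"claw":1}
    - {"dx":0.2,"dy":0.37,"dz":0,"rx":0,"ry":0,"rz":0,"claw":1}
    - {"dx":0.2,"dy":0.37,"dz":0,"rx":0,"ry":0,"rz":0,"claw":1}

```text
time_s: 37.7
ee_pos: [0.4938, 0.0716, 0.1296]
eef_rot: [-3.141, 0.0, -0.078]
force: [1.0, 0.2, -2.8]
grip_width: 0.029
grip_force: 50.0
```

Request:
step_arm:
  plan:
    - {"dx":0.2,"dy":0.37,"dz":0,"rx":0,"ry":0,"rz":0,"claw":1}
    - {"dx":0.2,"dy":0.37,"dz":0,"rx":0,"ry":0,"rz":0,"claw":1}
    - {"dx":0.2,"dy":0.37,"dz":0,"rx":0,"ry":0,"rz":0,"claw":1}
    - {"dx":0.2,"dy":0.37,"dz":0,"rx":0,"ry":0,"rz":0,"claw":1}
    - {"dx":0.2,"dy":0.37,"dz":0,"rx":0,"ry":0,"rz":0,"claw":1}
    - {"dx":0.2,"dy":0.37,"dz":0,"rx":0,"ry":0,"rz":0,"claw":1}
    - {"dx":0.2,"dy":0.37,"dz":0,"rx":0,"ry":0,"rz":0,"claw":1}
    - {"dx":0.2,"dy":0.37,"dz":0,"rx":0,"ry":0,"rz":0,"claw":1}
    - {"dx":0,"dy":0,"dz":0,"rx":0,"ry":0,"rz":0,"claw":1}
    - {"dx":0,"dy":0,"dz":0,"rx":0,"ry":0,"rz":0,"claw":1}

```text
time_s: 38.7
ee_pos: [0.6296, -0.2348, 0.1285]
eef_rot: [-3.14, 0.002, -0.079]
force: [0.7, 0.1, -2.4]
grip_width: 0.029
grip_force: 50.0
```

```bash
python3 go.py .6381 -.2498 .06 -4.5;python3 - <<'E'
from h import *
o=viewer.camera("top"); save(o,"t6.png",[380,100,540,220],5)
b=viewer.camera("scene"); save(b,"s6.png",[300,100,460,220],5); W=world(b); e=telemetry.get_obs()["ee_pos"]
m=(abs(W[...,0]-e[0])<.08)&(abs(W[...,1]-e[1])<.04)&(W[...,2]>.085)&(W[...,2]<.19); q=W[m]
for sg in (1,-1):
    k=q[(q[:,0]-e[0])*sg>.045]; print(sg,len(k), k.size and np.percentile(k,[2,50,98],axis=0).round(4).tolist())
E
```

```text
t 38.7 at [ 0.6296 -0.2348  0.1285] yaw -4.54 F [ 0.7  0.1 -2.4] w 0.029 q6 1.24
 shift now [0.098 0.144 0.684] shift after turn [0.096 0.143 0.685] turn [-0.001  0.001 -0.   ]
1 10 [[0.6777, -0.258, 0.1708], [0.6813, -0.2523, 0.1745], [0.6831, -0.2491, 0.1798]]
-1 302 [[0.5585, -0.2466, 0.1431], [0.5631, -0.2214, 0.164], [0.584, -0.208, 0.1804]]
```

View pics/s6.png

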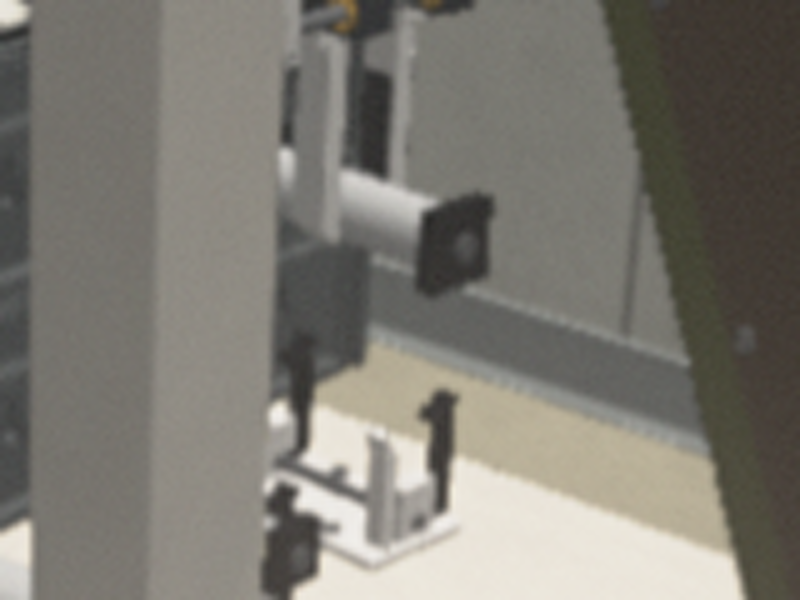

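The mid roller is held level at crop (370,205), and the stand's near fork is at (380,480). I'll add 3 mm in +x as with the thick roller, then lower.

Request:
step_arm:
  plan:
    - {"dx":0.062,"dy":0.07,"dz":0.1,"rx":0,"ry":0,"rz":0,"claw":1}
    - {"dx":0.062,"dy":0.073,"dz":0.2,"rx":0,"ry":0,"rz":0,"claw":1}
    - {"dx":0,"dy":0,"dz":0.2,"rx":0,"ry":0,"rz":0,"claw":1}
    - {"dx":0,"dy":0,"dz":0.16,"rx":0,"ry":0,"rz":0,"claw":1}
    - {"dx":0,"dy":0,"dz":0,"rx":0,"ry":0,"rz":0,"claw":1}
    - {"dx":0,"dy":0,"dz":0,"rx":0,"ry":0,"rz":0,"claw":1}
    - {"dx":0,"dy":0,"dz":0,"rx":0,"ry":0,"rz":0,"claw":1}
    - {"dx":0,"dy":0,"dz":0,"rx":0,"ry":0,"rz":0,"claw":1}

```text
time_s: 39.6
ee_pos: [0.6418, -0.2498, 0.0648]
eef_rot: [-3.142, -0.002, -0.078]
force: [0.4, -0.3, -1.1]
grip_width: 0.0288
grip_force: 50.0
```

```bash
python3 go.py .641 -.25 .017 -4.5
```

```text
t 39.6 at [ 0.6418 -0.2498  0.0648] yaw -4.47 F [ 0.4 -0.3 -1.1] w 0.0288 q6 1.22
 shift now [-0.009  0.003  0.478] shift after turn [-0.008  0.003  0.478] turn [-0.    -0.001  0.   ]
```

Request:
step_arm:
  plan:
    - {"dx":-0.005,"dy":0,"dz":0.06,"rx":0,"ry":0,"rz":0,"claw":1}
    - {"dx":0,"dy":0,"dz":0.06,"rx":0,"ry":0,"rz":0,"claw":1}
    - {"dx":0,"dy":0,"dz":0.05,"rx":0,"ry":0,"rz":0,"claw":1}
    - {"dx":0,"dy":0,"dz":0.04,"rx":0,"ry":0,"rz":0,"claw":1}
    - {"dx":0,"dy":0,"dz":0.04,"rx":0,"ry":0,"rz":0,"claw":1}
    - {"dx":0,"dy":0,"dz":0,"rx":0,"ry":0,"rz":0,"claw":1}

```text
time_s: 40.2
ee_pos: [0.6408, -0.2492, 0.0381]
eef_rot: [-3.14, 0.0, -0.078]
force: [-0.0, 3.3, -3.7]
grip_width: 0.0292
grip_force: 50.0
```

Request:
step_arm:
  plan:
    - {"dx":0,"dy":0,"dz":0.04,"rx":0,"ry":0,"rz":0,"claw":1}
    - {"dx":0,"dy":0,"dz":0.04,"rx":0,"ry":0,"rz":0,"claw":1}
    - {"dx":0,"dy":0,"dz":0.04,"rx":0,"ry":0,"rz":0,"claw":1}
    - {"dx":0,"dy":0,"dz":0.04,"rx":0,"ry":0,"rz":0,"claw":1}
    - {"dx":0,"dy":0,"dz":0,"rx":0,"ry":0,"rz":0,"claw":1}

```text
time_s: 40.7
ee_pos: [0.6409, -0.2504, 0.0222]
eef_rot: [3.141, -0.001, -0.079]
force: [3.6, -5.6, -4.9]
grip_width: 0.0288
grip_force: 50.0
```

Request:
step_arm:
  plan:
    - {"dx":0,"dy":0,"dz":0.03,"rx":0,"ry":0,"rz":0,"claw":1}
    - {"dx":0,"dy":0,"dz":0.025,"rx":0,"ry":0,"rz":0,"claw":1}
    - {"dx":0,"dy":0,"dz":0.015,"rx":0,"ry":0,"rz":0,"claw":1}
    - {"dx":0,"dy":0,"dz":0,"rx":0,"ry":0,"rz":0,"claw":1}

```text
time_s: 41.1
ee_pos: [0.6409, -0.2504, 0.0167]
eef_rot: [3.141, -0.001, -0.078]
force: [-5.0, -3.5, 11.3]
grip_width: 0.0288
grip_force: 50.0
```

Seated. Release, rise, and retreat to view.

Request:
step_arm:
  plan:
    - {"dx":0,"dy":0,"dz":0,"rx":0,"ry":0,"rz":0,"claw":0.5}
    - {"dx":0,"dy":0,"dz":0,"rx":0,"ry":0,"rz":0,"claw":0.5}
    - {"dx":0,"dy":0,"dz":0,"rx":0,"ry":0,"rz":0,"claw":0.5}
    - {"dx":0,"dy":0,"dz":-0.15,"rx":0,"ry":0,"rz":0,"claw":0.5}
    - {"dx":0,"dy":0,"dz":-0.3,"rx":0,"ry":0,"rz":0,"claw":0.5}
    - {"dx":0,"dy":0,"dz":-0.35,"rx":0,"ry":0,"rz":0,"claw":0.3}
    - {"dx":0,"dy":0,"dz":-0.35,"rx":0,"ry":0,"rz":0,"claw":0.2}
    - {"dx":0,"dy":0,"dz":-0.2,"rx":0,"ry":0,"rz":0,"claw":0.2}
    - {"dx":0,"dy":0,"dz":0,"rx":0,"ry":0,"rz":0,"claw":0.2}
    - {"dx":0,"dy":0,"dz":0,"rx":0,"ry":0,"rz":0,"claw":0.2}

```text
time_s: 42.1
ee_pos: [0.6407, -0.2496, 0.1507]
eef_rot: [-3.141, -0.0, -0.078]
force: [-0.8, -0.8, 0.3]
grip_width: 0.0748
grip_force: 0.0
```

```bash
python3 go.py .5908 .2735 .15 52.3
```

```text
t 42.1 at [ 0.6407 -0.2496  0.1507] yaw -4.47 F [-0.8 -0.8  0.3] w 0.0748 q6 1.22
 shift now [-0.906 -5.176  0.01 ] shift after turn [ 3.833 -3.594  0.007] turn [-0.    -0.    -0.631]
```

Request:
step_arm:
  plan:
    - {"dx":0,"dy":0,"dz":0,"rx":0,"ry":0,"rz":-0.079,"claw":0.2}
    - {"dx":0,"dy":0,"dz":0,"rx":0,"ry":0,"rz":-0.079,"claw":0.2}
    - {"dx":0,"dy":0,"dz":0,"rx":0,"ry":0,"rz":-0.079,"claw":0.2}
    - {"dx":0,"dy":0,"dz":0,"rx":0,"ry":0,"rz":-0.079,"claw":0.2}
    - {"dx":0,"dy":0,"dz":0,"rx":0,"ry":0,"rz":-0.079,"claw":0.2}
    - {"dx":0,"dy":0,"dz":0,"rx":0,"ry":0,"rz":-0.079,"claw":0.2}
    - {"dx":0,"dy":0,"dz":0,"rx":0,"ry":0,"rz":-0.079,"claw":0.2}
    - {"dx":0,"dy":0,"dz":0,"rx":0,"ry":0,"rz":-0.078,"claw":0.2}
    - {"dx":0.15,"dy":-0.14,"dz":0,"rx":0,"ry":0,"rz":0,"claw":0.3}
    - {"dx":0.25,"dy":-0.235,"dz":0,"rx":0,"ry":0,"rz":0,"claw":0.3}

```text
time_s: 43.1
ee_pos: [0.6347, -0.1956, 0.1485]
eef_rot: [-3.139, 0.0, 0.911]
force: [0.1, 0.9, 0.3]
grip_width: 0.0662
grip_force: 0.0
```

Request:
step_arm:
  plan:
    - {"dx":0.3,"dy":-0.28,"dz":0,"rx":0,"ry":0,"rz":0,"claw":0.3}
    - {"dx":0.3,"dy":-0.28,"dz":0,"rx":0,"ry":0,"rz":0,"claw":0.3}
    - {"dx":0.3,"dy":-0.28,"dz":0,"rx":0,"ry":0,"rz":0,"claw":0.3}
    - {"dx":0.3,"dy":-0.28,"dz":0,"rx":0,"ry":0,"rz":0,"claw":0.3}
    - {"dx":0.3,"dy":-0.28,"dz":0,"rx":0,"ry":0,"rz":0,"claw":0.3}
    - {"dx":0.3,"dy":-0.28,"dz":0,"rx":0,"ry":0,"rz":0,"claw":0.3}
    - {"dx":0.3,"dy":-0.28,"dz":0,"rx":0,"ry":0,"rz":0,"claw":0.3}
    - {"dx":0.3,"dy":-0.28,"dz":0,"rx":0,"ry":0,"rz":0,"claw":0.3}
    - {"dx":0.3,"dy":-0.28,"dz":0,"rx":0,"ry":0,"rz":0,"claw":0.3}
    - {"dx":0.3,"dy":-0.28,"dz":0,"rx":0,"ry":0,"rz":0,"claw":0.3}

```text
time_s: 44.1
ee_pos: [0.5964, 0.215, 0.1493]
eef_rot: [-3.14, 0.002, 0.913]
force: [-0.1, -1.7, 0.3]
grip_width: 0.0652
grip_force: 0.0
```

Request:
step_arm:
  plan:
    - {"dx":0.25,"dy":-0.25,"dz":0,"rx":0,"ry":0,"rz":0,"claw":0.3}
    - {"dx":0.183,"dy":-0.169,"dz":0,"rx":0,"ry":0,"rz":0,"claw":0.3}
    - {"dx":0,"dy":0,"dz":0,"rx":0,"ry":0,"rz":0,"claw":0.3}
    - {"dx":0,"dy":0,"dz":0,"rx":0,"ry":0,"rz":0,"claw":0.3}
    - {"dx":0,"dy":0,"dz":0,"rx":0,"ry":0,"rz":0,"claw":0.3}

```text
time_s: 44.6
ee_pos: [0.5908, 0.2722, 0.1503]
eef_rot: [-3.141, 0.001, 0.912]
force: [0.2, 0.4, 0.2]
grip_width: 0.0659
grip_force: 0.0
```

```bash
python3 go.py .5908 .2735 .047 52.3;python3 - <<'E'
from h import *
o=viewer.camera("top"); W=world(o); save(o,"t7.png",[320,130,510,270],4)
import math
for n,bx,c,a in (("thin",[390,145,440,220],(.6323,-.1317),-2.4),("mid",[445,138,500,216],(.6381,-.2498),-4.5),("thick",[326,150,387,228],(.6203,-.0104),4.1)):
  s=W[bx[1]:bx[3],bx[0]:bx[2]].reshape(-1,3); s=s[(s[:,2]>.03)&(s[:,2]<.085)]; t=math.radians(a); d=s[:,:2]-c
  l=d@[math.cos(t),math.sin(t)]; y=d@[-math.sin(t),math.cos(t)]
  print(n,"len",np.percentile(l,[.5,99.5]).round(4))
  for lo,hi in((-.035,-.02),(.02,.035)):
    m=(l>lo)&(l<hi)&(abs(y)<.02); print("   tube top z",np.percentile(s[m][:,2],95).round(4),"y of top",y[m][s[m][:,2]>np.percentile(s[m][:,2],80)].mean().round(4))
E
```

```text
t 44.6 at [0.5908 0.2722 0.1503] yaw 52.26 F [0.2 0.4 0.2] w 0.0659 q6 1.03
 shift now [ 0.011 -0.007  1.033] shift after turn [ 0.01  -0.008  1.033] turn [-0.  0. -0.]
thin len [-0.0704  0.0612]
   tube top z 0.0616 y of top 0.0008
   tube top z 0.0621 y of top 0.0016
mid len [-0.0663  0.0645]
   tube top z 0.0656 y of top 0.0019
   tube top z 0.065 y of top 0.0
thick len [-0.0661  0.0653]
   tube top z 0.0694 y of top -0.0002
   tube top z 0.0692 y of top -0.0001
```

View pics/t7.png

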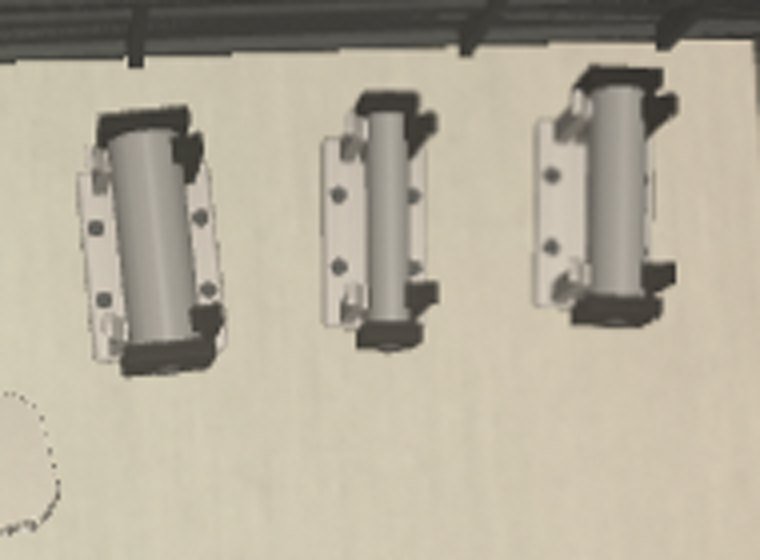

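All three rollers are seated and level, with tube tops at 62, 65 and 69 mm: thick at crop (155,240), thin (388,220), mid (615,195). Now I'll turn the selector back to run.

Request:
step_arm:
  plan:
    - {"dx":0.01,"dy":-0.008,"dz":0.2,"rx":0,"ry":0,"rz":0,"claw":0.3}
    - {"dx":0,"dy":0,"dz":0.25,"rx":0,"ry":0,"rz":0,"claw":0.3}
    - {"dx":0,"dy":0,"dz":0.25,"rx":0,"ry":0,"rz":0,"claw":0.3}
    - {"dx":0,"dy":0,"dz":0.2,"rx":0,"ry":0,"rz":0,"claw":0.3}
    - {"dx":0,"dy":0,"dz":0.12,"rx":0,"ry":0,"rz":0,"claw":0.3}
    - {"dx":0,"dy":0,"dz":0,"rx":0,"ry":0,"rz":0,"claw":0.3}
    - {"dx":0,"dy":0,"dz":0,"rx":0,"ry":0,"rz":0,"claw":0.3}
  grip_force: 40

```text
time_s: 45.35
ee_pos: [0.5913, 0.2745, 0.0498]
eef_rot: [3.141, -0.001, 0.913]
force: [1.0, 0.4, 0.4]
grip_width: 0.0658
grip_force: 0.0
```

Request:
step_arm:
  plan:
    - {"dx":0,"dy":0,"dz":0,"rx":0,"ry":0,"rz":0,"claw":1}
    - {"dx":0,"dy":0,"dz":0,"rx":0,"ry":0,"rz":0,"claw":1}
    - {"dx":0,"dy":0,"dz":0,"rx":0,"ry":0,"rz":0,"claw":1}
    - {"dx":0,"dy":0,"dz":0,"rx":0,"ry":0,"rz":0,"claw":1}
    - {"dx":0,"dy":0,"dz":0,"rx":0,"ry":0,"rz":0,"claw":1}
    - {"dx":0,"dy":0,"dz":0,"rx":0,"ry":0,"rz":0,"claw":1}
    - {"dx":0,"dy":0,"dz":0,"rx":0,"ry":0,"rz":0,"claw":1}
    - {"dx":0,"dy":0,"dz":0,"rx":0,"ry":0,"rz":0,"claw":1}
    - {"dx":0,"dy":0,"dz":0,"rx":0,"ry":0,"rz":0,"claw":1}

```text
time_s: 46.25
ee_pos: [0.5919, 0.2739, 0.0492]
eef_rot: [3.14, -0.001, 0.913]
force: [6.5, -4.3, -1.3]
grip_width: 0.0179
grip_force: 39.9
```

Request:
step_arm:
  plan:
    - {"dx":0,"dy":0,"dz":-0.03,"rx":0,"ry":0,"rz":0,"claw":1}
    - {"dx":0,"dy":0,"dz":-0.03,"rx":0,"ry":0,"rz":0,"claw":1}
    - {"dx":0,"dy":0,"dz":-0.03,"rx":0,"ry":0,"rz":0,"claw":1}
    - {"dx":0,"dy":0,"dz":-0.03,"rx":0,"ry":0,"rz":0,"claw":1}
    - {"dx":0,"dy":0,"dz":0,"rx":0,"ry":0,"rz":0,"claw":1}
    - {"dx":0,"dy":0,"dz":0,"rx":0,"ry":0,"rz":0,"claw":1}

```text
time_s: 46.85
ee_pos: [0.5917, 0.2738, 0.0604]
eef_rot: [3.14, -0.001, 0.912]
force: [8.6, -4.1, -8.1]
grip_width: 0.0178
grip_force: 39.8
```

Lifted 11 mm under the spring load. Turning back 1.2 rad clockwise.

Request:
step_arm:
  plan:
    - {"dx":0,"dy":0,"dz":-0.005,"rx":0,"ry":0,"rz":0.06,"claw":1}
    - {"dx":0,"dy":0,"dz":0,"rx":0,"ry":0,"rz":0.06,"claw":1}
    - {"dx":0,"dy":0,"dz":0,"rx":0,"ry":0,"rz":0.06,"claw":1}
    - {"dx":0,"dy":0,"dz":0,"rx":0,"ry":0,"rz":0.06,"claw":1}
    - {"dx":0,"dy":0,"dz":0,"rx":0,"ry":0,"rz":0.06,"claw":1}
    - {"dx":0,"dy":0,"dz":0,"rx":0,"ry":0,"rz":0.06,"claw":1}
    - {"dx":0,"dy":0,"dz":0,"rx":0,"ry":0,"rz":0.06,"claw":1}
    - {"dx":0,"dy":0,"dz":0,"rx":0,"ry":0,"rz":0.06,"claw":1}
    - {"dx":0,"dy":0,"dz":0,"rx":0,"ry":0,"rz":0.06,"claw":1}
    - {"dx":0,"dy":0,"dz":0,"rx":0,"ry":0,"rz":0.06,"claw":1}

```text
time_s: 47.85
ee_pos: [0.5918, 0.2739, 0.0609]
eef_rot: [3.142, -0.002, -0.034]
force: [10.0, -2.3, -7.4]
grip_width: 0.0175
grip_force: 39.9
```

Request:
step_arm:
  plan:
    - {"dx":0,"dy":0,"dz":0,"rx":0,"ry":0,"rz":0.06,"claw":1}
    - {"dx":0,"dy":0,"dz":0,"rx":0,"ry":0,"rz":0.06,"claw":1}
    - {"dx":0,"dy":0,"dz":0,"rx":0,"ry":0,"rz":0.044,"claw":1}
    - {"dx":0,"dy":0,"dz":0,"rx":0,"ry":0,"rz":0,"claw":1}
    - {"dx":0,"dy":0,"dz":0,"rx":0,"ry":0,"rz":0,"claw":1}
    - {"dx":0,"dy":0,"dz":0,"rx":0,"ry":0,"rz":0,"claw":1}

```text
time_s: 48.45
ee_pos: [0.5918, 0.274, 0.0609]
eef_rot: [-3.141, -0.002, -0.288]
force: [9.4, -2.4, -7.8]
grip_width: 0.0177
grip_force: 39.9
```

Request:
step_arm:
  plan:
    - {"dx":0,"dy":0,"dz":0.04,"rx":0,"ry":0,"rz":0,"claw":1}
    - {"dx":0,"dy":0,"dz":0.04,"rx":0,"ry":0,"rz":0,"claw":1}
    - {"dx":0,"dy":0,"dz":0.04,"rx":0,"ry":0,"rz":0,"claw":1}
    - {"dx":0,"dy":0,"dz":0.005,"rx":0,"ry":0,"rz":0,"claw":1}
    - {"dx":0,"dy":0,"dz":0,"rx":0,"ry":0,"rz":0,"claw":1}
    - {"dx":0,"dy":0,"dz":0,"rx":0,"ry":0,"rz":0,"claw":0.4}
    - {"dx":0,"dy":0,"dz":0,"rx":0,"ry":0,"rz":0,"claw":0.4}
    - {"dx":0,"dy":0,"dz":0,"rx":0,"ry":0,"rz":0,"claw":0.4}
    - {"dx":0,"dy":0,"dz":0,"rx":0,"ry":0,"rz":0,"claw":0.4}
    - {"dx":0,"dy":0,"dz":0,"rx":0,"ry":0,"rz":0,"claw":0.4}

```text
time_s: 49.45
ee_pos: [0.5907, 0.2748, 0.0489]
eef_rot: [-3.141, 0.0, -0.287]
force: [-0.6, 0.4, -1.2]
grip_width: 0.0539
grip_force: 0.0
```

Request:
step_arm:
  plan:
    - {"dx":0,"dy":0,"dz":-0.2,"rx":0,"ry":0,"rz":0,"claw":0.3}
    - {"dx":0,"dy":0,"dz":-0.3,"rx":0,"ry":0,"rz":0,"claw":0.3}
    - {"dx":0,"dy":0,"dz":-0.3,"rx":0,"ry":0,"rz":0,"claw":0.3}
    - {"dx":0,"dy":0,"dz":-0.3,"rx":0,"ry":0,"rz":0,"claw":0.3}
    - {"dx":0,"dy":0,"dz":0,"rx":0,"ry":0,"rz":0,"claw":0.3}
    - {"dx":0,"dy":0,"dz":0,"rx":0,"ry":0,"rz":0,"claw":0.3}
    - {"dx":0,"dy":0,"dz":0,"rx":0,"ry":0,"rz":0,"claw":0.3}
    - {"dx":0,"dy":0,"dz":0,"rx":0,"ry":0,"rz":0,"claw":0.3}

```text
time_s: 50.25
ee_pos: [0.5903, 0.2745, 0.1576]
eef_rot: [3.141, 0.002, -0.287]
force: [-0.2, -0.3, 0.1]
grip_width: 0.0657
grip_force: 0.0
```

```bash
python3 - <<'E'
from h import *
b=viewer.camera("scene"); W=world(b)
s=W[230:310,150:250].reshape(-1,3); s=s[(abs(s[:,0]-.591)<.05)&(abs(s[:,1]-.273)<.05)]
k=s[(s[:,2]>.092)&(s[:,2]<.112)]; print(len(k),cv2.minAreaRect((k[:,:2]*1000).astype(np.float32)),np.percentile(k[:,2],[50,90,98]))
k=s[(s[:,2]>.056)&(s[:,2]<.07)]; print(np.percentile(k[:,2],[50,90,98]))
W=world(viewer.camera("top"))
for bx in ([390,145,440,220],[445,138,500,216],[326,150,387,228]):
  s=W[bx[1]:bx[3],bx[0]:bx[2]].reshape(-1,3); s=s[(s[:,2]>.05)&(s[:,2]<.085)]; print(cv2.minAreaRect((s[:,:2]*1000).astype(np.float32)))
print(telemetry.get_obs()["ee_pos"],telemetry.get_obs()["time_s"])
E
```

```text
207 ((589.233154296875, 273.7631530761719), (18.32563018798828, 56.760826110839844), 72.69468688964844) [0.09614397 0.09764091 0.09883902]
[0.06154492 0.06599    0.06878269]
((630.004638671875, -129.46669006347656), (46.160335540771484, 137.20828247070312), 87.50897979736328)
((636.5692749023438, -246.87391662597656), (52.60700607299805, 131.953125), 86.00811004638672)
((619.8379516601562, -7.694217681884766), (133.22665405273438, 59.8744010925293), 4.004552364349365)
[0.5905037  0.27451525 0.15805583] 50.35
```

The knob is down (bar top at 0.097, angle back to -17°), the rollers are unmoved, and the arm is clear.

```bash
python3 -c "
from station import hand_in
print(hand_in())"
```

```text
the job is handed in; nothing more can be done
None
```

I handed the job in: all three rollers measured seated and level in their own stands, the selector was locked out for the seating and is back in run with its knob down, the marker and screwdriver were never approached, and no verdict came back.

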